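Extend the tailgate shelf rack and pin its slats on

ROBOT

A 6-joint arm with a two-finger parallel gripper is mounted at the origin on the work surface. World frame = base frame: x ahead of the robot, y to its left, z up, the work surface at z = 0. Lengths are in m, angles in rad, forces in N, time in s.
With the tool pointing down it reaches from about 0.3 to 0.85 m from the base axis. Payload 5.4 kg.
Tool frame: the origin (TCP) lies at the very end of the fingers, on their centre line; the grasp point (between the pads) lies 19 mm behind it (env.hold_point_z is the distance from the TCP to the grasp point, in m); z points along the fingers, y is the direction in which the jaws open and shut (so a half turn about z gives the same grasp; the last joint's range is limited). The gripper opens to 85 mm and grips with 20 to 120 N. Pads are 22 mm wide; open, the fingers measure 114 mm over their backs; the gripper's body (76 mm by 85 mm) begins 54 mm behind the grasp point. The pads swing forward as they close: fully open they stand 13 mm farther back than shut.
Start: joints at [-0.21, 0.158, 1.597, -0, 1.386, -0.21], TCP at [0.575, -0, 0.231] pointing down, gripper open.
Joint ranges: [-2.91, 2.91], [-0.94, 2.29], [0.18, 2.7], [-1.29, 4.43], [0.17, 2.64], [-3, 3]. Speed limits (rad/s): [2.57, 2.57, 3.14, 3.14, 3.14, 3.14].

INTERFACE

Orientations are given as [roll, pitch, yaw] about the fixed x, y, z axes, in that order (R = Rz(yaw) Ry(pitch) Rx(roll)).
In Python, from workcell import readout, eyes, close_job, env gives the robot as it stands.
- The arm moves only by the shell command python3 -m creep 'ROWS'. ROWS is text: rows parted by semicolons, each of 5 numbers parted by spaces: the opening in per cent of the stroke, from 0 (shut) to 100 (fully open), then the shift along the tool's x, y, z in m, then the turn about the tool's z in rad. A call has 1 to 5 rows; each row shifts and turns the commanded pose from where the row before left it, along the tool's axes as they then stand; what a row does not reach is not made up. A row lasts 1/10 s, in which the tool goes at most 50 mm and 8.59 degrees, less where a joint would pass 70% of its speed; a pose out of reach is approached as far as the arm can. A call is refused whole if a number of a shift passes 0.05 or a number of a turn 0.15, either way. A call with a gripper value outside its range is refused whole. The fingers move at their own pace and stop on an object; the grip force is fixed at half the most. Time passes only in rows, so rows that do not move let the fingers close. It gives the time, the measured TCP pose, the force and the opening at its end, in the units of the state.
- readout.sense(): the state, without advancing time (a new reading comes with each control period).
- eyes.grab_frame(name): name is "scene" or "side" or "wrist"; returns (picture, depth): 420x560x3 uint8, red, green, blue; 420x560 float32, m along the optical axis (not along the pixel's ray), 0 where there is no reading.
- eyes.camera_model(name): a dict with "intrinsics" (3x3 intrinsics, pixels), "dist" ([k1, k2, p1, p2, k3] as OpenCV has them; the pictures are not rectified), "rvec" (rotation vector, rad) and "tvec" (3), from world to camera coordinates, as OpenCV has them. Camera axes: x right, y down, z forward; pixel columns grow to the right and rows downward; lengths in m; the calibration is good to about 2 mm. A picture is of the moment at which its call begins: read the wrist's pose just before it. camera_model takes no time and is no camera call; for the wrist camera it gives the pose at the moment of the call.
- close_job(): hands the job in, once; it reports no verdict.
The state is a dict: "time_s": time; "joint_positions": joint angles; "joint_vel": joint speeds; "joint_efforts": joint torques, N m; "position": TCP position; "tool_rot": TCP orientation; "wrist_force": force on the tool from outside, world axes, zero at the start; "ft_torque": the same for the moment, N m; "opening": opening from 0.0 (shut) to 1.0 (fully open).
Only numpy, scipy, OpenCV 4.12 (cv2) and the standard library are available. Lean on these libraries where they do the work, as an engineer would, in place of code of your own. Each camera call takes 0.05 s, during which the arm holds its last target.

TASK

Set up the camp shelf on the tailgate: on each of the rack's two rails press the pair of brass spring pins flush, slide the sleeve out to the next hole, let the pins spring out, and do the same again to reach its outermost (third) hole. Once both rails are locked fully out, all pins sprung, seat every wooden slat that is there flat and fully home on a pair of dowels, lengthwise along the rails, each slat on a place of its own (any place will do). Do not disturb the mugs, the flask and the other things standing about.

Things in the scene. Friction and masses are not known exactly. Their poses are not given: they have to be found in the camera images.
- rack: Fixed rack; origin on the table, x along its two rails (outwards from the base block), y left, z up. Green base block: x -5 to 35, y +-135, top z 95 mm, with 4 upright steel dowels at x 20, y 105, 35, -35, -105 mm. All dowels: 8 mm thick, 24 mm tall over their seat, top 7 mm tapered. Two dark square tubes run from the block along x at y +-70, axis z 72 mm; on each slides a grey sleeve.
- sleeve_left (a joint): Pull-out of the left sleeve along rack +x, m: 0 stowed hole (as found), 0.035 middle, 0.070 outermost hole; stops -0.003, 0.076; about 1 mm play in a hole. Sleeve 30 mm wide and high (z 57-87 mm), rack x 42-182 mm stowed, 34 mm black end collar to x 187. Its green crossbar on top (20 x 110 mm, top z 95) bears 2 dowels 35 mm either side of the tube, at rack x 172 mm stowed, 242 fully out.
- pins_left (a point): On the left tube's axis midway between its 2 spring pins: rack x 127, y 70, z 72 mm. Brass pins with round heads, 11 mm thick, carried by the tube, stick out to +y and -y, 5 mm proud of the sleeve's sides (40 mm over tips). Pinched flush across y (3.5 N each), they let the sleeve be pulled out (up to 15 N at first, then 3 N), slip under its wall and spring out by themselves in its next holes.
- pin_left_a (a joint): How far the +y pin of the left tube is pressed in, m: 0 fully out, 0.005 flush with the sleeve's outside, 0.0075 under the sleeve's wall. It locks in 13.5 mm holes of the sleeve, 35 mm apart.
- pin_left_b (a joint): How far the -y pin of the left tube is pressed in, m: 0 fully out, 0.005 flush with the sleeve's outside, 0.0075 under the sleeve's wall. It locks in 13.5 mm holes of the sleeve, 35 mm apart.
- sleeve_right (a joint): Pull-out of the right sleeve along rack +x, m: 0 stowed hole (as found), 0.035 middle, 0.070 outermost hole; stops -0.003, 0.076; about 1 mm play in a hole. Sleeve 30 mm wide and high (z 57-87 mm), rack x 42-182 mm stowed, 34 mm black end collar to x 187. Its green crossbar on top (20 x 110 mm, top z 95) bears 2 dowels 35 mm either side of the tube, at rack x 172 mm stowed, 242 fully out.
- pins_right (a point): On the right tube's axis midway between its 2 spring pins: rack x 127, y -70, z 72 mm. Brass pins with round heads, 11 mm thick, carried by the tube, stick out to +y and -y, 5 mm proud of the sleeve's sides (40 mm over tips). Pinched flush across y (3.5 N each), they let the sleeve be pulled out (up to 15 N at first, then 3 N), slip under its wall and spring out by themselves in its next holes.
- pin_right_a (a joint): How far the +y pin of the right tube is pressed in, m: 0 fully out, 0.005 flush with the sleeve's outside, 0.0075 under the sleeve's wall. It locks in 13.5 mm holes of the sleeve, 35 mm apart.
- pin_right_b (a joint): How far the -y pin of the right tube is pressed in, m: 0 fully out, 0.005 flush with the sleeve's outside, 0.0075 under the sleeve's wall. It locks in 13.5 mm holes of the sleeve, 35 mm apart.
- place_1 (a point): Shelf place 1: where the centre of a seated slat's underside comes to lie, fixed to the rack at x 131, y 105, z 95 mm. A slat lies there along the rack's x on the block and the crossbar, over one dowel of each; the dowels fit its holes only when the sleeve is in its outermost hole.
- place_2 (a point): Shelf place 2: where the centre of a seated slat's underside comes to lie, fixed to the rack at x 131, y 35, z 95 mm. A slat lies there along the rack's x on the block and the crossbar, over one dowel of each; the dowels fit its holes only when the sleeve is in its outermost hole.
- place_3 (a point): Shelf place 3: where the centre of a seated slat's underside comes to lie, fixed to the rack at x 131, y -35, z 95 mm. A slat lies there along the rack's x on the block and the crossbar, over one dowel of each; the dowels fit its holes only when the sleeve is in its outermost hole.
- place_4 (a point): Shelf place 4: where the centre of a seated slat's underside comes to lie, fixed to the rack at x 131, y -105, z 95 mm. A slat lies there along the rack's x on the block and the crossbar, over one dowel of each; the dowels fit its holes only when the sleeve is in its outermost hole.
- slat_a: A light wooden slat, 262 x 40 x 16 mm, about 0.12 kg, with a dark wooden grip block in the middle of its top (50 long, 16 wide, 22 mm high), all slats alike; may be absent. Origin at the centre of its underside, x along its length, z up. 12 mm through holes on its centre line, 111 mm either side of the middle. At the start they lie flat, side by side, on a fixed 3 mm black rubber mat.
- slat_b: A light wooden slat, 262 x 40 x 16 mm, about 0.12 kg, with a dark wooden grip block in the middle of its top (50 long, 16 wide, 22 mm high), all slats alike; may be absent. Origin at the centre of its underside, x along its length, z up. 12 mm through holes on its centre line, 111 mm either side of the middle. At the start they lie flat, side by side, on a fixed 3 mm black rubber mat.
- slat_c: A light wooden slat, 262 x 40 x 16 mm, about 0.12 kg, with a dark wooden grip block in the middle of its top (50 long, 16 wide, 22 mm high), all slats alike; may be absent. Origin at the centre of its underside, x along its length, z up. 12 mm through holes on its centre line, 111 mm either side of the middle. At the start they lie flat, side by side, on a fixed 3 mm black rubber mat.
- slat_d: A light wooden slat, 262 x 40 x 16 mm, about 0.12 kg, with a dark wooden grip block in the middle of its top (50 long, 16 wide, 22 mm high), all slats alike; may be absent. Origin at the centre of its underside, x along its length, z up. 12 mm through holes on its centre line, 111 mm either side of the middle. At the start they lie flat, side by side, on a fixed 3 mm black rubber mat.
- mug_1: Bystander, to be left alone: a steel mug, 76 mm across and 85 mm tall. Origin at its underside.
- mug_2: Bystander, to be left alone: a second steel mug, 76 mm across and 85 mm tall. Origin at its underside.
- flask: Bystander, to be left alone: a green bottle, 72 mm across and 200 mm tall. Origin at its underside.
- coffee_jar: Bystander, to be left alone: an amber jar with a black cap, 76 mm across and 110 mm tall. Origin at its underside.
- torch: Bystander, to be left alone: a yellow hand torch lying down, 150 mm long. Origin at its underside.
- screwdriver: Bystander, to be left alone: a screwdriver lying down. Origin at its underside.

How it is judged:
By the outcome, as a careful person would: the job done as asked, in the order asked, and still so for the second after the job is handed in, with the robot touching nothing.
Of slat_a, slat_b, slat_c, slat_d only 3 to 4 are there at a start; the rules pass over those that are not, and their reading is None.
At some moment in a run one of slat_a, slat_b, slat_c, slat_d may be knocked a few centimetres aside while the robot is not near it.
Once in a run the grip may slacken for a moment while it holds something.
It also fails if it takes over 210 s, if anything falls off the work surface, if the arm or the gripper's body presses on something with over 40 N, if the wrist force passes 120 N, or if a joint passes its speed limit or range.

## Working session

There is one attempt and no reset: what is moved stays moved. The work goes in short steps, Python scripts to look and compute and a shell command to move; the robot and the scene stay as the last step left them, time stands still between calls to the robot, and variables do not carry over. Pictures are saved under pics/ and viewed, and the job is handed in when it is done.

```bash
ls; mkdir -p pics
python3 - <<'E'
from workcell import readout, eyes, env
import cv2
print(readout.sense()); print(env.hold_point_z)
for n in ["scene","side","wrist"]:
    m=eyes.camera_model(n); print(n,m)
    p,d=eyes.grab_frame(n)
    cv2.imwrite(f"pics/{n}0.png",p[:,:,::-1])
E
```

```text
pics
{'time_s': 0.0, 'joint_positions': array([-2.10075899e-01,  1.59073089e-01,  1.59823350e+00,  9.95239790e-06,
        1.38620706e+00, -2.10115496e-01]), 'joint_vel': array([ 0.00118187,  0.00063114, -0.00191385,  0.00089386,  0.00100834,
       -0.00028076]), 'joint_efforts': array([ 1.96016467e-04, -3.96006632e+01, -3.31426942e+01, -2.07608541e-04,
        8.36965773e-03, -3.09808388e-05]), 'position': array([5.74397205e-01, 1.24298576e-04, 2.30302765e-01]), 'tool_rot': array([-3.13971594e+00, -4.10232423e-04,  1.57083370e+00]), 'wrist_force': array([ 0.57832384,  0.74179662, -0.11788752]), 'ft_torque': array([ 0.04428774, -0.00734413,  0.01183538]), 'opening': 1.0030905301448654}
0.0187
scene {'intrinsics': array([[428.81808483,   0.        , 274.58490102],
       [  0.        , 428.81808483, 211.9649416 ],
       [  0.        ,   0.        ,   1.        ]]), 'dist': array([-0.09893229,  0.        ,  0.        ,  0.        ,  0.        ]), 'rvec': array([ 1.55932985,  1.74620531, -0.90393855]), 'tvec': array([ 0.04390775, -0.2700923 ,  1.89938445])}
side {'intrinsics': array([[382.42576358,   0.        , 280.41487277],
       [  0.        , 382.42576358, 215.22840847],
       [  0.        ,   0.        ,   1.        ]]), 'dist': array([-0.06200972,  0.        ,  0.        ,  0.        ,  0.        ]), 'rvec': array([ 2.34517891, -0.08481448,  0.03037087]), 'tvec': array([-0.58039221,  0.11746691,  1.1794939 ])}
wrist {'intrinsics': array([[358.07810512,   0.        , 280.14501393],
       [  0.        , 358.07810512, 207.28696463],
       [  0.        ,   0.        ,   1.        ]]), 'dist': array([-0.08705137,  0.        ,  0.        ,  0.        ,  0.        ]), 'rvec': array([-2.86534960e+00,  2.14579663e-03,  2.60371664e-03]), 'tvec': array([-0.57431259, -0.03393747,  0.37948391])}
```

View pics/scene0.png

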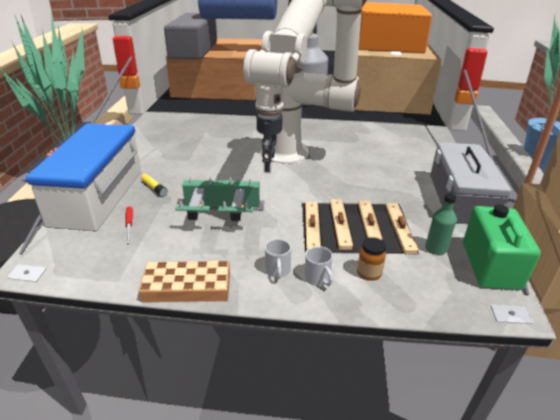

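View pics/side0.png

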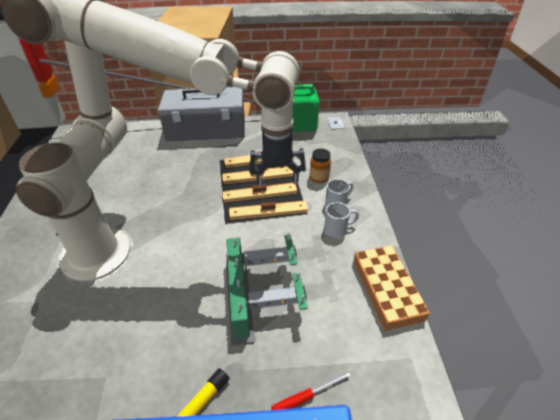

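View pics/wrist0.png

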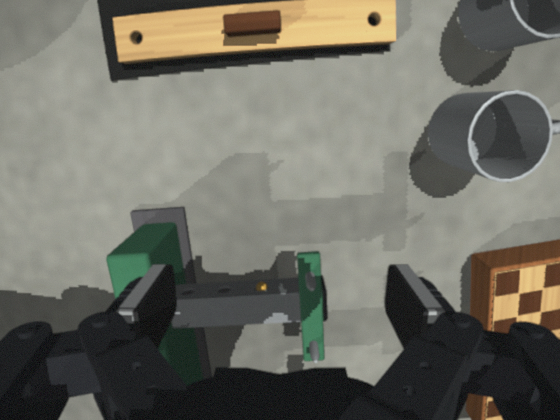

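All four slats are there. In the wrist view the rack's left sleeve lies around (240,300), with its crossbar at (310,310). In the side view the base block is at (237,285). Next I'll localise them.

```bash
cat > h.py <<'E'
from workcell import readout, eyes, env
import numpy as np, cv2
from scipy.spatial.transform import Rotation as Ro
def cam(n):
    m=eyes.camera_model(n); R=cv2.Rodrigues(np.array(m["rvec"]))[0]; t=np.array(m["tvec"]).reshape(3)
    return np.array(m["intrinsics"]),np.array(m["dist"]),R,t
def grab(n,name=None):
    C=cam(n); p,d=eyes.grab_frame(n)
    if name: cv2.imwrite(f"pics/{name}.png",p[:,:,::-1])
    return C,p,d
def und(C,px):
    px=np.asarray(px,float).reshape(-1,1,2)
    return cv2.undistortPoints(px,C[0],C[1]).reshape(-1,2)
def plane(C,px,z):
    u=und(C,px); r=np.c_[u,np.ones(len(u))]@C[2]; o=-C[2].T@C[3]
    return o+r*((z-o[2])/r[:,2:3])
def cloud(C,d):
    h,w=d.shape; ys,xs=np.mgrid[:h,:w]; u=und(C,np.c_[xs.ravel(),ys.ravel()])
    z=d.ravel()[:,None]; P=np.c_[u*z,z]
    return ((P-C[3])@C[2]).reshape(h,w,3)
def proj(C,P):
    return cv2.projectPoints(np.asarray(P,float).reshape(-1,1,3),cv2.Rodrigues(C[2])[0],C[3],C[0],C[1])[0].reshape(-1,2)
def hsv(p): return cv2.cvtColor(p,cv2.COLOR_RGB2HSV)
def st():
    s=readout.sense(); print("t",round(s["time_s"],2),"pos",s["position"].round(4),"rot",s["tool_rot"].round(4),"F",s["wrist_force"].round(1),"op",round(s["opening"],3),"q",s["joint_positions"].round(2))
E
python3 - <<'E'
from h import *
for n in ["side","scene","wrist"]:
    C,p,d=grab(n); W=cloud(C,d); H=hsv(p)
    inb=(W[...,0]>.2)&(W[...,0]<1.1)&(abs(W[...,1])<.6)&(d>0)
    g=(H[...,0]>60)&(H[...,0]<95)&(H[...,1]>80)&inb&(W[...,2]>.085)&(W[...,2]<.103)
    k,l,s,c=cv2.connectedComponentsWithStats(g.astype(np.uint8))
    for i in range(1,k):
        if s[i,4]>60:
            P=W[l==i]; r=cv2.minAreaRect(P[:,:2].astype(np.float32)*1000)
            print(n,"green",s[i].tolist(),np.round(P.mean(0),4),np.round(r[0],1),np.round(r[1],1),round(r[2],1))
    w=(H[...,0]>10)&(H[...,0]<28)&(H[...,1]>60)&(H[...,2]>120)&inb&(W[...,2]>.012)&(W[...,2]<.03)
    k,l,s,c=cv2.connectedComponentsWithStats(w.astype(np.uint8))
    for i in range(1,k):
        if s[i,4]>150:
            P=W[l==i]; r=cv2.minAreaRect(P[:,:2].astype(np.float32)*1000)
            print(n,"wood",s[i].tolist(),np.round(P.mean(0),4),np.round(r[0],1),np.round(r[1],1),round(r[2],1))
E
```

```text
side green [286, 237, 11, 27, 138] [ 0.6023 -0.1183  0.0948] [ 602.4 -112.4] [19.6 94. ] 3.6
side green [227, 238, 21, 85, 1148] [ 0.4522 -0.2082  0.0946] [ 451.2 -188.4] [ 40.3 267.5] 4.1
side green [293, 274, 14, 35, 216] [ 0.6129 -0.2514  0.0947] [ 613.8 -246.4] [ 20.3 106.8] 3.5
side wood [224, 156, 26, 9, 178] [0.4427 0.4241 0.0181] [442.2 426.5] [98.9 48.2] 7.7
side wood [262, 167, 31, 11, 209] [0.5919 0.338  0.018 ] [591.3 340.5] [114.7  44.8] 7.3
side wood [222, 171, 35, 11, 231] [0.4457 0.3241 0.018 ] [450.  326.7] [122.1  46.5] 8.2
side wood [222, 183, 75, 18, 562] [0.523  0.2306 0.0178] [522.9 233.9] [261.6  47.2] 6.1
side wood [229, 201, 79, 17, 641] [0.5484 0.1369 0.0179] [549.3 140.6] [261.4  46.1] 3.5
scene green [183, 181, 76, 8, 427] [ 0.4606 -0.1811  0.0913] [ 455.7 -183.5] [ 43.3 261.6] 5.1
scene green [183, 206, 27, 5, 84] [ 0.6169 -0.229   0.0928] [ 614.  -230.1] [24.5 82.8] 9.8
scene green [218, 206, 35, 6, 118] [ 0.6055 -0.1094  0.0932] [ 602.8 -105.2] [ 24.6 108.2] 2.3
scene green [431, 223, 22, 12, 100] [0.642  0.5318 0.0942] [639.7 532. ] [61.  22.8] 68.1
scene wood [331, 200, 22, 48, 509] [0.5434 0.2372 0.0187] [526.5 236.7] [260.2  41.8] 6.8
scene wood [359, 201, 22, 38, 359] [0.5017 0.3332 0.0188] [496.2 335.7] [222.4  42.3] 6.2
scene wood [306, 202, 14, 46, 471] [0.5589 0.1419 0.0191] [547.6 141.7] [256.9  40.5] 3.9
scene wood [386, 204, 32, 48, 526] [0.5427 0.4378 0.0184] [527. 439.] [263.4  45.4] 7.0
scene wood [139, 293, 89, 8, 415] [ 0.9286 -0.1894  0.0211] [ 929.1 -190.7] [ 10.2 238.5] 8.9
wrist green [107, 249, 47, 49, 1374] [ 0.4421 -0.0629  0.0942] [443.5 -71. ] [38.4 42.5] 2.8
wrist green [297, 252, 26, 108, 1889] [ 0.6015 -0.0982  0.0951] [ 602.5 -103.4] [ 20.5 108.1] 4.2
wrist green [158, 332, 17, 37, 235] [ 0.4667 -0.1496  0.0921] [ 464.9 -153.7] [ 9.1 42. ] 4.9
wrist wood [112, 0, 284, 62, 10645] [0.5503 0.142  0.0194] [550.1 142.6] [263.   41.3] 3.7
```

```bash
python3 -m creep '100 0 0 0 0.15;100 0 0 0 0.15;100 0 0 0 0.15;100 0 0 0 0.15;100 0 0 0 0.15'; python3 -m creep '100 0 0 0 0.15;100 0 0 0 0.15;100 0 0 0 0.15;100 0 0 0 0.15;100 0 0 0 0.15'; python3 -m creep '100 0 0.05 0 0;100 0 0.05 0 0;100 0 0.01 0 0;100 0 0 0 0'
python3 - <<'E'
from h import *
st(); C=cam("wrist"); print(-C[2].T@C[3], C[2])
C,p,d=grab("wrist","w1")
E
```

```text
time_s: 0.8
position: [0.5749, 0.0, 0.2312]
tool_rot: [-3.141, 0.0, 0.815]
wrist_force: [0.4, 0.3, -0.1]
opening: 1.003
time_s: 1.3
position: [0.5749, -0.0, 0.2312]
tool_rot: [-3.142, 0.0, 0.065]
wrist_force: [0.2, 0.3, 0.4]
opening: 1.002
time_s: 1.7
position: [0.5827, -0.1113, 0.2311]
tool_rot: [-3.141, 0.0, 0.068]
wrist_force: [-0.4, 1.4, 0.2]
opening: 1.001
t 1.7 pos [ 0.5827 -0.1113  0.2311] rot [-3.1413e+00  3.0000e-04  6.7800e-02] F [-0.4  1.4  0.2] op 1.001 q [-0.39  0.21  1.54  0.    1.39  1.11]
[ 0.65232722 -0.10629846  0.37407449] [[ 0.06599606 -0.99781926 -0.00111276]
 [-0.95960532 -0.06377417  0.27402643]
 [-0.27349981 -0.01701685 -0.96172152]]
```

View pics/w1.png

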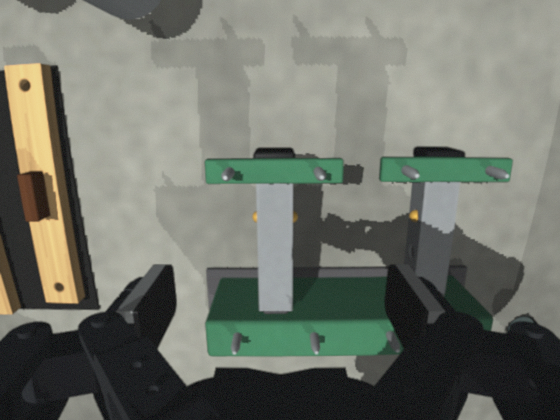

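The view is clear: crossbars at (275,170) and (445,170), brass pins at (255,217), (293,217) and (413,215), and the block at (300,335).

```bash
cat > rack.py <<'E'
from h import *
def bars(n="wrist",name=None,ox=None):
    C,p,d=grab(n,name); W=cloud(C,d); H=hsv(p)
    g=(H[...,0]>60)&(H[...,0]<95)&(H[...,1]>80)&(d>0)&(W[...,2]>.089)&(W[...,2]<.1)&(W[...,1]<0.05)
    g=cv2.morphologyEx(g.astype(np.uint8),cv2.MORPH_CLOSE,np.ones((5,5)))
    k,l,s,c=cv2.connectedComponentsWithStats(g); out=[]
    for i in range(1,k):
        if s[i,4]>200:
            cnt=np.argwhere(l==i)[:,::-1]
            P=plane(C,cnt,0.095)[:,:2]*1000
            r=cv2.minAreaRect(P.astype(np.float32)); b=cv2.boxPoints(r)
            print("green",s[i].tolist(),np.round(r[0],1),np.round(r[1],1),round(r[2],1),"depthz",W[l==i][:,2].mean().round(4))
    b=(H[...,0]>12)&(H[...,0]<26)&(H[...,1]>150)&(d>0)&(W[...,2]>.06)&(W[...,2]<.085)&(W[...,1]<0)
    k,l,s,c=cv2.connectedComponentsWithStats(b.astype(np.uint8))
    for i in range(1,k):
        if s[i,4]>8: print("brass",c[i].round(1),s[i,4],(W[l==i].mean(0)*1000).round(1),(plane(C,[c[i]],.073)[0]*1000).round(1))
    return C,p,d
if __name__=="__main__": bars()
E
python3 rack.py
python3 - <<'E'
from h import *
for n in ["scene","side"]:
    C,p,d=grab(n); W=cloud(C,d)
    m=(d>0)&(W[...,2]>.04)&(W[...,2]<.25)&(W[...,0]>.6)&(W[...,0]<.9)&(abs(W[...,1])<.6)
    k,l,s,c=cv2.connectedComponentsWithStats(m.astype(np.uint8))
    for i in range(1,k):
        if s[i,4]>100:
            P=W[l==i]; print(n,s[i].tolist(),P.min(0).round(3),P.max(0).round(3))
E
```

```text
green [382, 157, 132, 25, 2692] [ 614.  -242.6] [ 19.6 109.2] 4.3 depthz 0.0959
green [207, 158, 139, 26, 3049] [ 602.7 -104.4] [ 20.  108.7] 3.9 depthz 0.097
green [471, 313, 23, 18, 208] [ 477.3 -306.9] [28.4 13.5] 47.1 depthz 0.0957
green [208, 316, 190, 40, 6537] [ 451.8 -139.9] [ 42.8 176.3] 3.8 depthz 0.096
brass [415.4 215.4] 47 [ 568.2 -229.6   75.7] [ 567.4 -230.7   73. ]
scene [73, 169, 31, 54, 959] [ 0.6  -0.6   0.04] [ 0.669 -0.546  0.207]
scene [427, 194, 30, 52, 996] [0.602 0.505 0.04 ] [0.656 0.578 0.202]
scene [175, 201, 35, 19, 289] [ 0.601 -0.297  0.053] [ 0.632 -0.189  0.12 ]
scene [218, 202, 35, 19, 250] [ 0.6   -0.159  0.055] [ 0.621 -0.05   0.117]
scene [358, 236, 28, 36, 789] [0.715 0.281 0.04 ] [0.792 0.355 0.114]
scene [265, 238, 26, 38, 645] [0.725 0.011 0.04 ] [0.839 0.085 0.088]
scene [305, 246, 28, 37, 681] [0.746 0.127 0.04 ] [0.852 0.206 0.088]
scene [142, 260, 87, 28, 1794] [ 0.794 -0.325  0.04 ] [ 0.9   -0.076  0.051]
side [310, 148, 21, 28, 489] [0.712 0.275 0.04 ] [0.787 0.353 0.114]
side [325, 179, 34, 51, 1007] [0.727 0.007 0.04 ] [0.849 0.205 0.089]
side [289, 234, 8, 32, 148] [ 0.6   -0.162  0.067] [ 0.618 -0.049  0.119]
side [355, 247, 59, 77, 2389] [ 0.794 -0.328  0.04 ] [ 0.9   -0.079  0.053]
side [293, 273, 15, 37, 344] [ 0.6   -0.301  0.059] [ 0.629 -0.19   0.121]
side [314, 404, 38, 16, 526] [ 0.6   -0.593  0.195] [ 0.666 -0.564  0.209]
```

Run:
```python
from h import *
C,p,d=grab("wrist"); H=hsv(p)
b=((H[...,0]>10)&(H[...,0]<28)&(H[...,1]>130)&(H[...,2]>90)).astype(np.uint8); b[:,:200]=0; b[:150]=0;b[260:]=0
k,l,s,c=cv2.connectedComponentsWithStats(b)
for i in range(1,k): print(c[i].round(1),s[i].tolist(),(plane(C,[c[i]],.072)[0]*1000).round(1))
cv2.imwrite("pics/c1.png",cv2.resize(p[140:260,220:480,::-1],None,fx=3,fy=3))
```

```text
[416.9 215.9] [413, 211, 8, 10, 67] [ 567.2 -231.2   72. ]
[258.2 216.5] [257, 213, 3, 8, 20] [556.6 -89.8  72. ]
[298.7 217.4] [298, 214, 3, 8, 17] [ 558.3 -125.6   72. ]
```

View pics/c1.png

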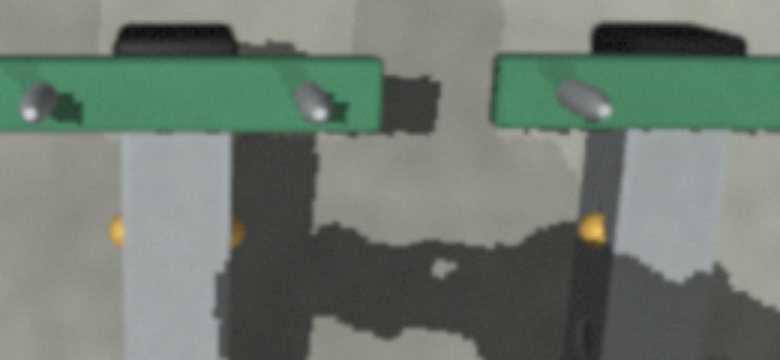

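```bash
python3 -m creep '100 -0.025 -0.005 0 -0.005;100 0 0 0.04 0;100 0 0 0.045 0;100 0 0 0.045 0;100 0 0 0.045 0'; python3 -m creep '100 0 0 0.008 0;100 0 0 0 0;60 0 0 0 0;60 0 0 0 0'; python3 -c "
from h import *
st(); grab('side','s2'); C,p,d=grab('wrist','w2')"
```

```text
time_s: 2.45
position: [0.5576, -0.1053, 0.0552]
tool_rot: [3.141, -0.001, 0.077]
wrist_force: [1.5, 0.1, -0.4]
opening: 1.002
time_s: 2.85
position: [0.5598, -0.1073, 0.0514]
tool_rot: [3.139, -0.005, 0.076]
wrist_force: [-0.5, -0.2, 0.9]
opening: 0.691
t 2.85 pos [ 0.5598 -0.1073  0.0514] rot [ 3.139  -0.005   0.0762] F [-0.5 -0.2  0.9] op 0.691 q [-0.4   0.35  1.75  0.    1.04  1.09]
```

View pics/w2.png

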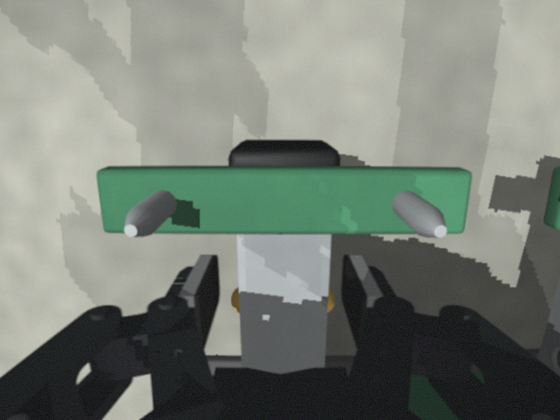

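```bash
python3 -m creep '40 0 0 0.003 0;40 -0.001 0 0 0;40 0 0 0 0;30 0 0 0 0;0 0 0 0 0'; python3 -m creep '0 0 0 0 0;0 0 0 0 0;0 0 0 0 0'; python3 -c "
from h import *
st(); C,p,d=grab('wrist','w3')"
```

```text
time_s: 3.45
position: [0.5577, -0.1083, 0.0465]
tool_rot: [3.139, -0.002, 0.075]
wrist_force: [2.6, -4.6, 4.0]
opening: 0.347
time_s: 3.75
position: [0.5577, -0.1083, 0.0465]
tool_rot: [3.139, -0.002, 0.075]
wrist_force: [1.8, -6.4, 4.3]
opening: 0.344
t 3.75 pos [ 0.5577 -0.1083  0.0465] rot [ 3.1386e+00 -2.4000e-03  7.5300e-02] F [ 1.8 -6.4  4.3] op 0.344 q [-0.4   0.35  1.76 -0.    1.03  1.09]
```

View pics/w3.png

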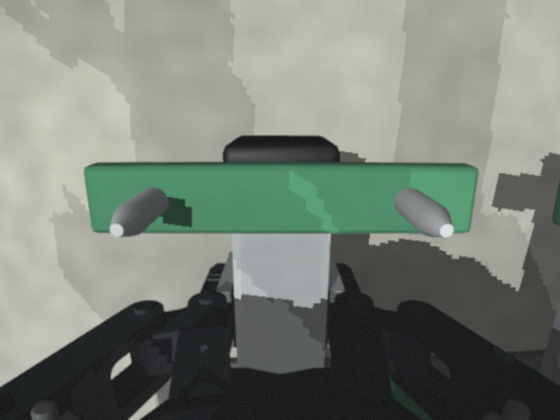

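```bash
python3 -m creep '0 0.005 0 0 0;0 0.005 0 0 0;0 0.005 0 0 0;0 0.005 0 0 0;0 0.005 0 0 0'; python3 -m creep '0 0.004 0 0 0;0 0.003 0 0 0;0 0.003 0 0 0;0 0 0 0 0'; python3 -c "
from h import *
st();from rack import *
bars('wrist','w4')"
```

```text
time_s: 4.3
position: [0.5809, -0.1066, 0.0465]
tool_rot: [3.139, 0.002, 0.076]
wrist_force: [-6.2, -6.6, 10.3]
opening: 0.339
time_s: 4.7
position: [0.5924, -0.1058, 0.0465]
tool_rot: [3.139, -0.002, 0.075]
wrist_force: [1.5, -6.5, 4.3]
opening: 0.344
t 4.7 pos [ 0.5924 -0.1058  0.0465] rot [ 3.1387e+00 -1.8000e-03  7.5400e-02] F [ 1.5 -6.5  4.3] op 0.344 q [-0.38  0.43  1.66 -0.    1.05  1.12]
green [85, 162, 393, 72, 23163] [ 637.6 -102. ] [ 20.  108.1] 4.0 depthz 0.0956
green [531, 269, 29, 60, 1407] [ 610.2 -188.3] [23.3 10. ] 19.4 depthz 0.0941
```

View pics/w4.png

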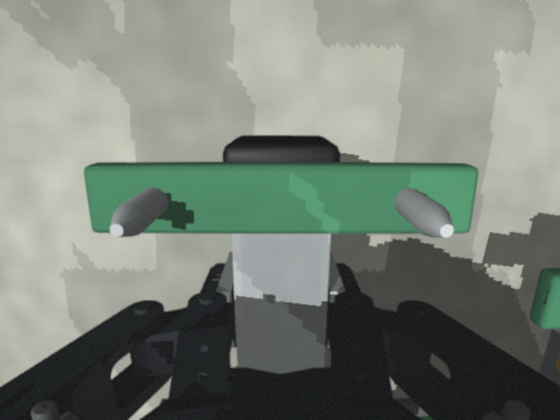

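```bash
python3 -m creep '70 0 0 0 0;70 0 0 0 0;70 -0.01 0 0 0;70 -0.025 0 0 0;70 0 0 0 0'; python3 -c "
from h import *
st();from rack import *
bars('wrist','w5')"
```

```text
time_s: 5.25
position: [0.5525, -0.1056, 0.0437]
tool_rot: [-3.139, 0.005, 0.076]
wrist_force: [0.7, 0.3, -0.7]
opening: 0.702
t 5.25 pos [ 0.5525 -0.1056  0.0437] rot [-3.1392  0.0051  0.0756] F [ 0.7  0.3 -0.7] op 0.702 q [-0.4   0.35  1.77 -0.    1.03  1.09]
green [72, 0, 442, 92, 31352] [ 637.2 -102.1] [ 20.1 108.2] 4.1 depthz 0.0956
brass [237.7 288.1] 31 [560.1 -89.7  74.7] [559.1 -89.5  73. ]
```

View pics/w5.png

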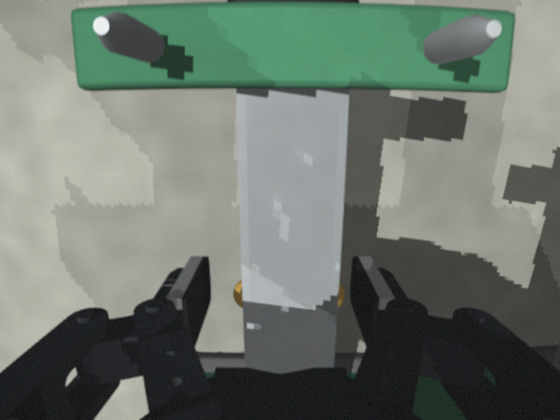

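```bash
python3 -m creep '40 0 0.0015 0 0;40 0 0 0 0;40 0 0 0 0'; python3 -m creep '30 0 0 0 0;0 0 0 0 0;0 0 0 0 0;0 0 0 0 0'; python3 -c "
from h import *
st(); C,p,d=grab('wrist','w6')"
```

```text
time_s: 5.6
position: [0.5572, -0.1083, 0.0457]
tool_rot: [3.141, -0.0, 0.076]
wrist_force: [-1.0, -0.1, 2.2]
opening: 0.398
time_s: 6.0
position: [0.5573, -0.1084, 0.0459]
tool_rot: [3.141, -0.002, 0.076]
wrist_force: [0.2, 0.1, 5.0]
opening: 0.345
t 6.0 pos [ 0.5573 -0.1084  0.0459] rot [ 3.141e+00 -1.500e-03  7.570e-02] F [0.2 0.1 5. ] op 0.345 q [-0.4   0.36  1.76  0.    1.03  1.09]
```

View pics/w6.png

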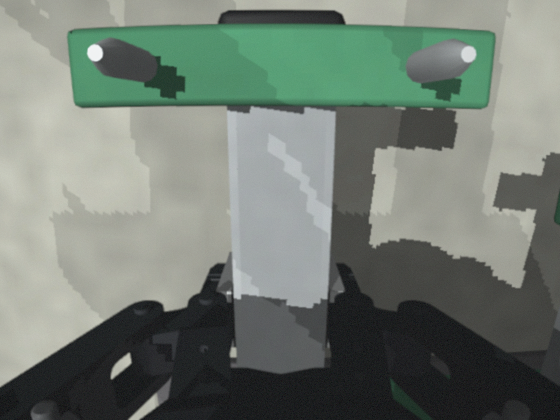

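```bash
python3 -m creep '0 0.005 0 0 0;0 0.005 0 0 0;0 0.005 0 0 0;0 0.005 0 0 0;0 0.005 0 0 0'; python3 -m creep '0 0.004 0 0 0;0 0.003 0 0 0;0 0.003 0 0 0;0 0 0 0 0';  python3 -m creep '70 0 0 0 0;70 0 0 0 0;70 -0.01 0 0 0;70 -0.025 0 0 0;70 0 0 0 0'; python3 -c "
from h import *
st();from rack import *
bars('wrist','w7')"
```

```text
time_s: 6.55
position: [0.5809, -0.1066, 0.0459]
tool_rot: [3.141, 0.002, 0.076]
wrist_force: [-7.0, -1.6, 10.5]
opening: 0.34
time_s: 6.95
position: [0.5924, -0.1057, 0.0459]
tool_rot: [3.141, -0.002, 0.076]
wrist_force: [0.9, -0.4, 5.2]
opening: 0.347
time_s: 7.45
position: [0.5528, -0.1073, 0.0438]
tool_rot: [-3.14, 0.005, 0.075]
wrist_force: [0.7, 0.8, -0.1]
opening: 0.698
t 7.45 pos [ 0.5528 -0.1073  0.0438] rot [-3.1396  0.0047  0.0754] F [ 0.7  0.8 -0.1] op 0.698 q [-0.41  0.35  1.76 -0.    1.03  1.09]
brass [232.4 289.4] 36 [559.8 -89.6  74.9] [558.7 -89.4  73. ]
```

View pics/w7.png

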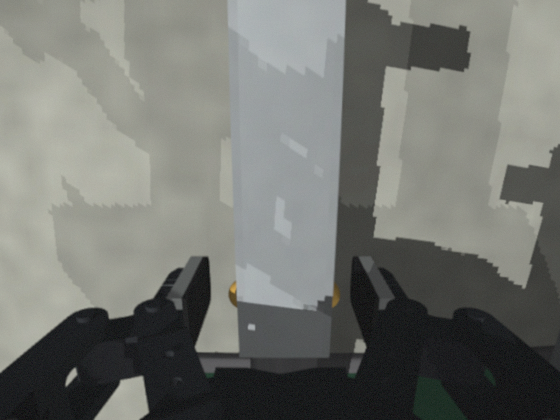

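```bash
python3 -m creep '70 0 0 -0.045 0;70 0 0 -0.045 0;70 0 0 0 0;70 0 0.046 0 0;70 0 0.047 0 0'; python3 -m creep '70 0 0.047 0 0;70 0 0 0 0'; python3 -c "
from h import *
st();from rack import *
bars('wrist','w8')"
```

```text
time_s: 8.0
position: [0.5644, -0.201, 0.1358]
tool_rot: [3.141, -0.001, 0.079]
wrist_force: [0.4, 0.0, 0.1]
opening: 0.697
time_s: 8.2
position: [0.5675, -0.2535, 0.1355]
tool_rot: [3.138, -0.002, 0.071]
wrist_force: [0.0, 1.1, -0.5]
opening: 0.7
t 8.2 pos [ 0.5675 -0.2535  0.1355] rot [ 3.1384e+00 -1.5000e-03  7.0600e-02] F [ 0.   1.1 -0.5] op 0.7 q [-0.61  0.36  1.55 -0.    1.23  0.89]
green [0, 0, 97, 44, 3094] [ 672.3 -129.8] [52.5 21.1] 89.3 depthz 0.0962
green [163, 133, 211, 39, 7167] [ 613.8 -243.8] [ 19.5 108.3] 3.9 depthz 0.0961
green [247, 366, 81, 8, 276] [ 480.1 -263.3] [ 5.4 49.9] 2.1 depthz 0.0912
green [106, 376, 43, 41, 1175] [ 449.2 -157.8] [34.3 30.2] 3.2 depthz 0.0972
brass [ 70.7 227.8] 16 [ 558.1 -124.7   76.8] [ 556.6 -122.4   73. ]
```

View pics/w8.png

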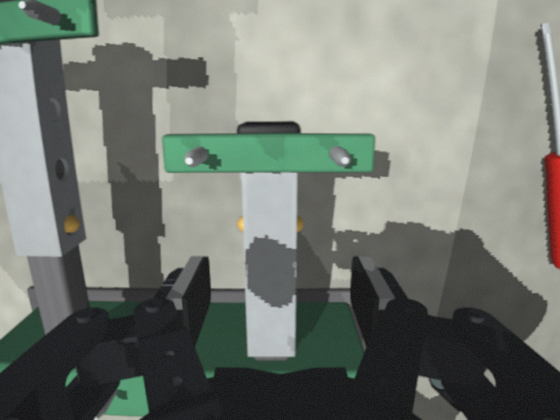

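```bash
python3 -m creep '70 0 0 0 0;70 0 0 0 0'
```

```text
time_s: 8.45
position: [0.5672, -0.2464, 0.1349]
tool_rot: [-3.141, 0.0, 0.077]
wrist_force: [-0.1, -0.2, 0.1]
opening: 0.696
```

```bash
python3 -m creep '70 0.001 0 0.045 0;70 0 0.001 0.043 0;70 0 0 0 0;70 0 0 0 0'; python3 -c "
from h import *
st(); C,p,d=grab('wrist','w9')"
```

```text
time_s: 8.85
position: [0.5681, -0.2474, 0.0474]
tool_rot: [-3.141, 0.001, 0.077]
wrist_force: [0.4, -1.0, 1.3]
opening: 0.701
t 8.85 pos [ 0.5681 -0.2474  0.0474] rot [-3.1405e+00  1.1000e-03  7.7000e-02] F [ 0.4 -1.   1.3] op 0.701 q [-0.61  0.47  1.6   0.    1.08  0.89]
```

View pics/w9.png

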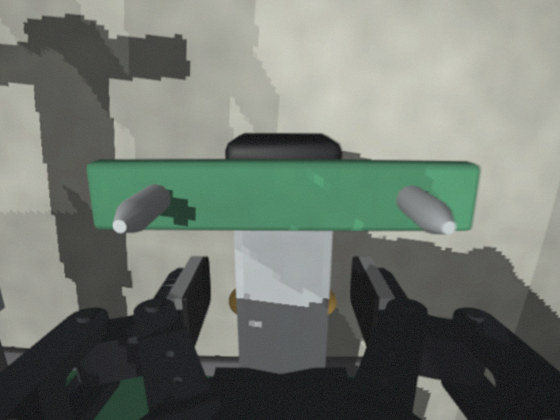

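```bash
python3 -m creep '40 0 0 0.001 0;40 0 0 0 0;30 0 0 0 0;0 0 0 0 0;0 0 0 0 0'; python3 -m creep '0 0 0 0 0;0 0 0 0 0;0 0 0 0 0'
```

```text
time_s: 9.4
position: [0.5699, -0.2478, 0.0492]
tool_rot: [-3.141, -0.003, 0.076]
wrist_force: [-1.7, 7.2, 10.1]
opening: 0.341
time_s: 9.7
position: [0.5699, -0.2478, 0.0492]
tool_rot: [-3.141, -0.003, 0.076]
wrist_force: [-1.5, 6.7, 9.9]
opening: 0.341
```

```bash
python3 -m creep '0 0.005 0 0 0;0 0.005 0 0 0;0 0.005 0 0 0;0 0.005 0 0 0;0 0.005 0 0 0'; python3 -m creep '0 0.004 0 0 0;0 0.003 0 0 0;0 0.003 0 0 0;0 0 0 0 0'; python3 -c "
from h import *
st();from rack import *
bars('wrist','w10')"
```

```text
time_s: 10.2
position: [0.5935, -0.2461, 0.0492]
tool_rot: [-3.141, 0.0, 0.076]
wrist_force: [-7.4, 6.7, 13.8]
opening: 0.343
time_s: 10.6
position: [0.6051, -0.2453, 0.0492]
tool_rot: [-3.141, -0.004, 0.076]
wrist_force: [0.1, 6.1, 8.3]
opening: 0.338
t 10.6 pos [ 0.6051 -0.2453  0.0492] rot [-3.1414 -0.0036  0.0756] F [0.1 6.1 8.3] op 0.338 q [-0.57  0.54  1.5   0.    1.11  0.92]
green [89, 164, 382, 69, 21896] [ 649.3 -241.4] [ 19.8 108.3] 4.1 depthz 0.0956
```

View pics/w10.png

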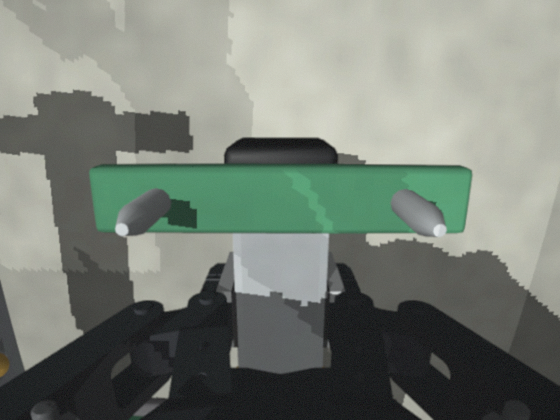

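```bash
python3 -m creep '70 0 0 0 0;70 0 0 0 0;70 -0.01 -0.001 0 0;70 -0.026 0 0.001 0;70 0 0 0 0'; python3 -m creep '70 0 0 0 0'; python3 -c "
from h import *
from rack import *
bars('wrist','w11')"
```

```text
time_s: 11.15
position: [0.5644, -0.2475, 0.0443]
tool_rot: [-3.14, 0.003, 0.075]
wrist_force: [0.4, -0.2, 0.1]
opening: 0.702
time_s: 11.25
position: [0.5671, -0.248, 0.0454]
tool_rot: [3.141, -0.0, 0.075]
wrist_force: [0.2, -0.7, -0.2]
opening: 0.701
green [65, 15, 432, 86, 29622] [ 648.6 -241.5] [ 19.5 108.4] 4.2 depthz 0.0957
```

View pics/w11.png

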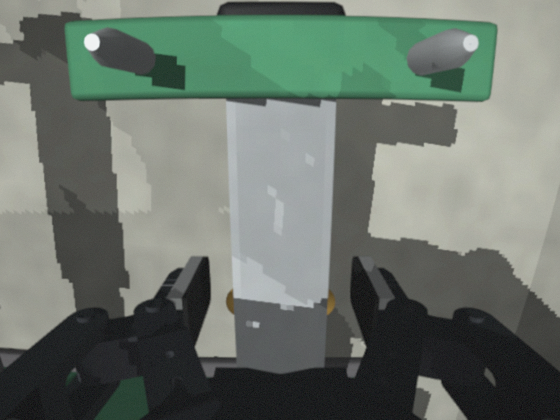

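```bash
python3 -m creep '40 0.001 0 0 0;40 0 0 0 0;30 0 0 0 0;0 0 0 0 0;0 0 0 0 0'; python3 -m creep '0 0 0 0 0;0 0 0 0 0;0 0 0 0 0'
```

```text
time_s: 11.8
position: [0.5693, -0.2479, 0.0461]
tool_rot: [3.141, -0.002, 0.076]
wrist_force: [1.4, 1.5, 4.7]
opening: 0.347
time_s: 12.1
position: [0.5692, -0.2479, 0.0461]
tool_rot: [3.141, -0.002, 0.076]
wrist_force: [3.6, 0.5, 4.9]
opening: 0.345
```

```bash
python3 -m creep '0 0.005 0 0 0;0 0.005 0 0 0;0 0.005 0 0 0;0 0.005 0 0 0;0 0.005 0 0 0'; python3 -m creep '0 0.004 0 0 0;0 0.003 0 0 0;0 0.003 0 0 0;0 0 0 0 0';  python3 -m creep '70 0 0 0 0;70 0 0 0 0;70 -0.01 0 0 0;70 -0.025 0 0 0;70 0 0 0 0'; python3 -m creep '70 0 0 0 0';python3 -c "
from h import *
st();from rack import *
bars('wrist','w12')"
```

```text
time_s: 12.6
position: [0.592, -0.2462, 0.0461]
tool_rot: [3.142, 0.003, 0.076]
wrist_force: [-6.7, 0.4, 11.3]
opening: 0.34
time_s: 13.0
position: [0.6036, -0.2453, 0.0461]
tool_rot: [3.141, -0.001, 0.076]
wrist_force: [1.2, 1.6, 7.2]
opening: 0.342
time_s: 13.5
position: [0.5646, -0.247, 0.0438]
tool_rot: [-3.139, 0.004, 0.075]
wrist_force: [0.4, 0.2, -1.5]
opening: 0.699
time_s: 13.6
position: [0.5673, -0.2475, 0.0449]
tool_rot: [-3.141, 0.001, 0.075]
wrist_force: [0.6, -0.2, 1.3]
opening: 0.702
t 13.6 pos [ 0.5673 -0.2475  0.0449] rot [-3.141e+00  8.000e-04  7.510e-02] F [ 0.6 -0.2  1.3] op 0.702 q [-0.61  0.47  1.6  -0.    1.07  0.89]
```

View pics/w12.png

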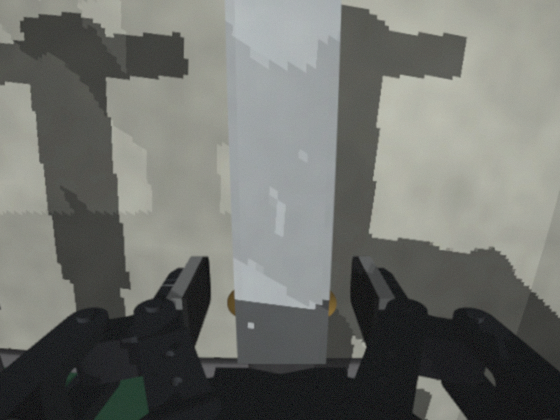

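```bash
python3 -m creep '70 0 0 -0.05 0;70 0 0 -0.05 0;80 0 -0.035 -0.05 0;80 0 -0.035 -0.05 0;80 0.01 0 -0.02 0'; python3 -m creep '80 0 0 0 0;80 0 0 0 0;80 0 0 0 0';python3 -c "
from h import *
st();from rack import *
bars('wrist','w13')"
```

```text
time_s: 14.15
position: [0.5755, -0.1875, 0.2527]
tool_rot: [3.139, -0.006, 0.079]
wrist_force: [1.4, -1.2, -0.0]
opening: 0.798
time_s: 14.45
position: [0.5729, -0.1896, 0.2449]
tool_rot: [-3.14, 0.003, 0.075]
wrist_force: [0.5, -0.8, 0.1]
opening: 0.799
t 14.45 pos [ 0.5729 -0.1896  0.2449] rot [-3.1396  0.0032  0.0754] F [ 0.5 -0.8  0.1] op 0.799 q [-0.52  0.23  1.49 -0.    1.43  0.98]
green [108, 45, 138, 29, 3193] [672.4 -99.8] [ 20.1 108.3] 3.7 depthz 0.097
green [286, 45, 139, 28, 3240] [ 682.8 -238.9] [ 19.6 107.6] 4.4 depthz 0.0963
green [190, 293, 182, 40, 6074] [ 455.9 -197.7] [ 42.2 174.2] 3.9 depthz 0.0959
brass [325.5 195. ] 22 [ 567.9 -229.8   76. ] [ 567.1 -230.2   73. ]
```

View pics/w13.png

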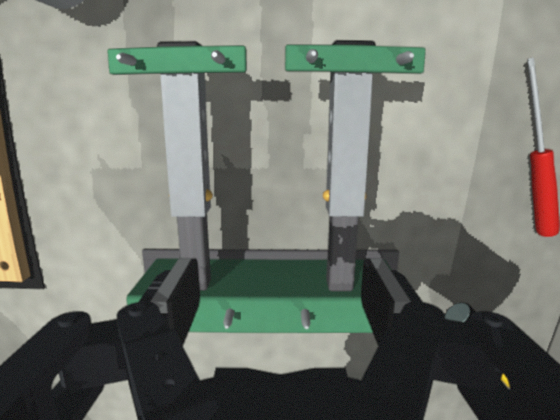

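```bash
cat > slats.py <<'E'
from h import *
import sys
def slats(n="wrist",name=None,z=0.019):
    C,p,d=grab(n,name); W=cloud(C,d); H=hsv(p)
    w=(((H[...,0]>8)&(H[...,0]<28)&(H[...,1]>50)&(H[...,2]>60))&(d>0)&(abs(W[...,2]-z)<.008)&(W[...,0]<.8)).astype(np.uint8)
    w=cv2.morphologyEx(w,cv2.MORPH_OPEN,np.ones((3,3)))
    k,l,s,c=cv2.connectedComponentsWithStats(w)
    for i in range(1,k):
        if s[i,4]>800:
            P=plane(C,np.argwhere(l==i)[:,::-1],z)[:,:2]*1000
            r=cv2.minAreaRect(P.astype(np.float32)); b=cv2.boxPoints(r)
            # long edge direction
            e=b[1]-b[0] if np.linalg.norm(b[1]-b[0])>np.linalg.norm(b[2]-b[1]) else b[2]-b[1]
            a=np.degrees(np.arctan2(e[1],e[0])); a=(a+90)%180-90
            print("slat",s[i].tolist(),np.round(r[0],1),sorted(np.round(r[1],1)),"yaw",round(a,2),"rad",round(np.radians(a),3))
    D=(((H[...,2]<110)&((H[...,0]<12)|(H[...,0]>170))&(H[...,1]>60))&(d>0)&(abs(W[...,2]-z-.022)<.008)).astype(np.uint8)
    k,l,s,c=cv2.connectedComponentsWithStats(D)
    for i in range(1,k):
        if s[i,4]>150:
            P=plane(C,np.argwhere(l==i)[:,::-1],z+.022)[:,:2]*1000
            r=cv2.minAreaRect(P.astype(np.float32)); print("grip",s[i].tolist(),np.round(r[0],1),np.round(r[1],1),round(r[2],1))
    return C,p,d
if __name__=="__main__":
    st(); slats("wrist",sys.argv[1], float(sys.argv[2]) if len(sys.argv)>2 else .019)
E
python3 -m creep '60 0 -0.05 0 0;60 0 -0.05 0 0;60 0 -0.05 0 0;60 0 -0.05 0 0;60 0 -0.05 0 0'; python3 -m creep '60 0 -0.05 0 0;60 0 -0.03 0 0;60 0 0 0 0;60 0 0 0 0';python3 slats.py w14
```

```text
time_s: 15.0
position: [0.5537, 0.0611, 0.2456]
tool_rot: [-3.141, 0.003, 0.075]
wrist_force: [0.3, 0.1, 0.2]
opening: 0.595
time_s: 15.4
position: [0.5482, 0.1392, 0.2459]
tool_rot: [3.141, 0.002, 0.077]
wrist_force: [0.6, -0.8, 0.2]
opening: 0.601
t 15.4 pos [0.5482 0.1392 0.2459] rot [3.1411e+00 2.4000e-03 7.6600e-02] F [ 0.6 -0.8  0.2] op 0.601 q [ 0.04  0.13  1.6  -0.    1.41  1.53]
slat [259, 39, 41, 246, 8395] [550.5 142.1] [np.float64(40.1), np.float64(260.9)] yaw 3.71 rad 0.065
slat [9, 50, 82, 236, 7794] [527.9 389.6] [np.float64(46.7), np.float64(262.1)] yaw 7.09 rad 0.124
slat [60, 59, 75, 237, 7866] [520.1 335.1] [np.float64(45.1), np.float64(262.3)] yaw 6.2 rad 0.108
slat [156, 60, 59, 210, 6790] [543.6 237.8] [np.float64(42.4), np.float64(222.9)] yaw 6.58 rad 0.115
grip [31, 157, 22, 46, 292] [529.6 384.7] [47.3 14.4] 8.0
```

View pics/w14.png

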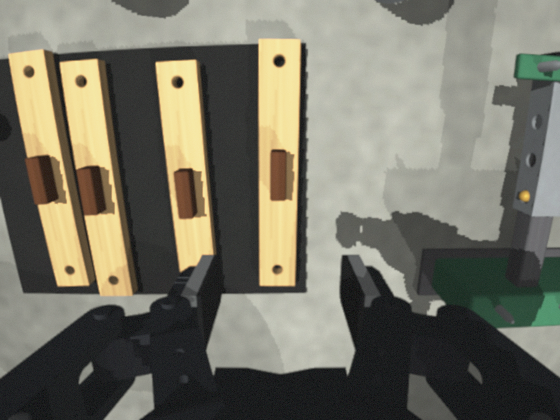

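Slat d has been knocked: it now lies at y≈390, where it was 439. I'll take the nearest slat first, with its grip at (280,175).

```bash
python3 -m creep '50 0.0025 -0.003 0 0.011;50 0 0 0.05 0;50 0 0 0.05 0;50 0 0 0.05 0;50 0 0 0.03 0'; python3 -m creep '50 0 0 0 0;50 0 0 0 0';python3 slats.py w15
```

```text
time_s: 15.95
position: [0.5487, 0.1412, 0.0628]
tool_rot: [-3.142, 0.006, 0.062]
wrist_force: [0.2, -0.1, -0.2]
opening: 0.498
time_s: 16.15
position: [0.5517, 0.1418, 0.0678]
tool_rot: [3.142, -0.0, 0.063]
wrist_force: [0.9, 0.0, 1.0]
opening: 0.499
t 16.15 pos [0.5517 0.1418 0.0678] rot [ 3.1416e+00 -2.0000e-04  6.3200e-02] F [0.9 0.  1. ] op 0.499 q [ 0.04  0.33  1.74 -0.    1.07  1.55]
slat [239, 0, 82, 374, 23424] [563.4 143.1] [np.float64(40.4), np.float64(219.2)] yaw 3.7 rad 0.065
slat [46, 29, 119, 284, 17185] [573.7 240.5] [np.float64(43.8), np.float64(162.1)] yaw 6.34 rad 0.111
slat [0, 235, 36, 147, 2686] [478.9 311.4] [np.float64(26.9), np.float64(117.3)] yaw -12.18 rad -0.213
slat [125, 373, 35, 47, 909] [423.5 227.6] [np.float64(17.0), np.float64(50.7)] yaw -33.39 rad -0.583
grip [266, 200, 29, 92, 944] [551.9 142.6] [49.9 14.5] 4.2
grip [86, 236, 43, 70, 940] [532.6 231.4] [39.8 17.1] 13.6
```

View pics/w15.png

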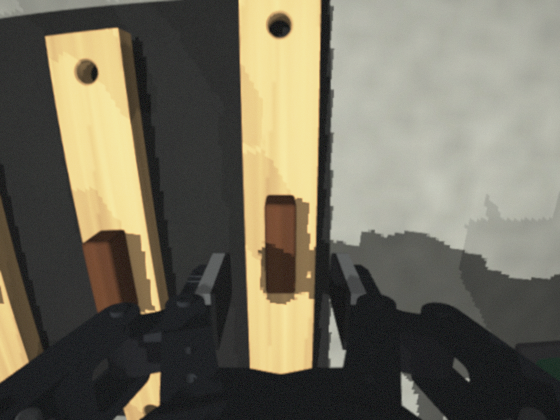

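```bash
python3 -m creep '50 0 0 0.03 0;50 0 0 0.0135 0;50 0 0 0 0;0 0 0 0 0;0 0 0 0 0'; python3 -m creep '0 0 0 0 0;0 0 0 0 0;0 0 0 0 0'
```

```text
time_s: 16.7
position: [0.5524, 0.1426, 0.0255]
tool_rot: [3.141, -0.003, 0.065]
wrist_force: [-3.6, 1.7, 21.5]
opening: 0.172
time_s: 17.0
position: [0.5526, 0.1427, 0.0256]
tool_rot: [3.142, -0.003, 0.065]
wrist_force: [-0.8, -0.1, 7.0]
opening: 0.171
```

```bash
python3 -m creep '0 0 0 -0.02 0;0 0 0 -0.04 0;0 0 0 -0.05 0;0 0 0 -0.05 0;0 0 0 -0.01 0'; python3 -m creep '0 0 0 0 0;0 0 0 0 0'; python3 slats.py w16 0.165
```

```text
time_s: 17.5
position: [0.555, 0.1428, 0.2015]
tool_rot: [3.141, -0.013, 0.065]
wrist_force: [0.5, -0.2, -1.2]
opening: 0.167
time_s: 17.7
position: [0.5499, 0.1425, 0.1918]
tool_rot: [-3.142, 0.003, 0.065]
wrist_force: [-0.2, 0.3, -1.8]
opening: 0.171
t 17.7 pos [0.5499 0.1425 0.1918] rot [-3.1415e+00  3.1000e-03  6.4800e-02] F [-0.2  0.3 -1.8] op 0.171 q [ 0.04  0.18  1.66 -0.    1.31  1.55]
```

View pics/w16.png

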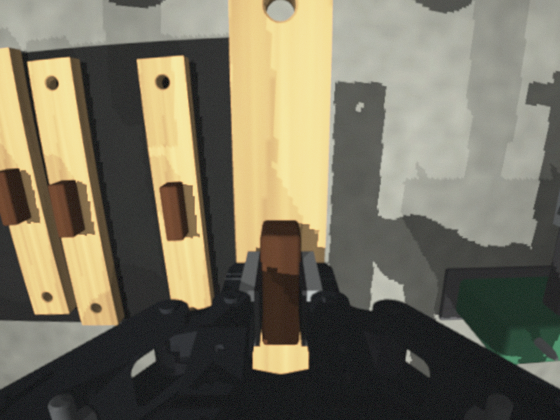

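```bash
cat > hole.py <<'E'
from h import *
# held slat: report front edges & hole relative to TCP in tool frame
def hole(name=None,dz=-.0065):
    s=readout.sense(); C,p,d=grab("wrist",name); H=hsv(p)
    T=s["position"]; R=Ro.from_euler("xyz",s["tool_rot"]).as_matrix()
    zt=T[2]+dz
    w=((H[...,0]>8)&(H[...,0]<28)&(H[...,1]>50)&(H[...,2]>60)).astype(np.uint8)
    roi=np.zeros_like(w); roi[0:60,225:340]=1
    hm=((w==0)&(roi>0)).astype(np.uint8)
    k,l,st_,c=cv2.connectedComponentsWithStats(hm,connectivity=4)
    for i in range(1,k):
        if 150<st_[i,4]<1500 and abs(c[i][0]-281)<30:
            m=(l==i).astype(np.uint8); cn=cv2.findContours(m,0,2)[0][0]; 
            (cx,cy),r=cv2.minEnclosingCircle(cn)
            P=plane(C,[[cx,cy]],zt)[0]; print("hole px",cx,cy,r,st_[i].tolist(),"rel tool",((P-T)@R).round(4),"world",P.round(4))
    # edges at rows
    for row in (60,120,180):
        xs=np.where(w[row,200:360])[0]+200
        if len(xs): 
            P=plane(C,[[xs.min(),row],[xs.max(),row]],zt); print("row",row,xs.min(),xs.max(),((P-T)@R).round(4)[:,:2].tolist())
if __name__=="__main__":
    import sys; st(); hole(sys.argv[1] if len(sys.argv)>1 else None)
E
python3 hole.py
```

```text
t 17.75 pos [0.5494 0.1425 0.191 ] rot [-3.1415  0.0048  0.0648] F [-0.2 -0.3 -2. ] op 0.167 q [ 0.04  0.18  1.66 -0.    1.31  1.55]
hole px 280.0 9.5 13.238302230834961 [267, 0, 27, 21, 443] rel tool [ 0.1062 -0.0004  0.006 ] world [0.6554 0.1498 0.1845]
row 60 228 331 [[0.0877, -0.0209], [0.0876, 0.0196]]
row 120 230 329 [[0.0644, -0.0209], [0.0643, 0.0195]]
row 180 200 327 [[0.0395, -0.0347], [0.0393, 0.0194]]
```

```bash
python3 -m creep '0 0 0.02 0 -0.008;0 0 0.04 0 0;0 0 0.045 0 0;0 0 0.045 0 0;0 0 0.045 0 0'; python3 -m creep '0 0 0.045 0 0;0 0 0.045 0 0;0 0 0.045 0 0;0 0 0.04 0 0;0 0 0.035 0 0'; python3 -m creep '0 0 0.02 0 0;0 0 0 0 0;0 0 0 0 0;0 0 0 0 0'; python3 hole.py w17
```

```text
time_s: 18.3
position: [0.5638, -0.0532, 0.1914]
tool_rot: [-3.14, 0.004, 0.073]
wrist_force: [1.2, 0.0, -1.8]
opening: 0.167
time_s: 18.8
position: [0.5791, -0.263, 0.191]
tool_rot: [-3.139, 0.003, 0.072]
wrist_force: [0.1, 0.7, -0.7]
opening: 0.161
time_s: 19.2
position: [0.5815, -0.2798, 0.1924]
tool_rot: [-3.14, 0.002, 0.074]
wrist_force: [-0.8, 0.7, -1.0]
opening: 0.171
t 19.2 pos [ 0.5815 -0.2798  0.1924] rot [-3.1396e+00  1.7000e-03  7.3800e-02] F [-0.8  0.7 -1. ] op 0.171 q [-0.64  0.37  1.42  0.    1.35  0.86]
hole px 280.0 9.5 13.238302230834961 [267, 0, 27, 21, 441] rel tool [ 0.1063 -0.0004  0.0063] world [ 0.6874 -0.2715  0.1859]
row 60 230 331 [[0.0878, -0.0202], [0.0877, 0.0196]]
row 120 231 329 [[0.0644, -0.0205], [0.0643, 0.0195]]
row 180 233 327 [[0.0394, -0.0206], [0.0393, 0.0194]]
```

View pics/w17.png

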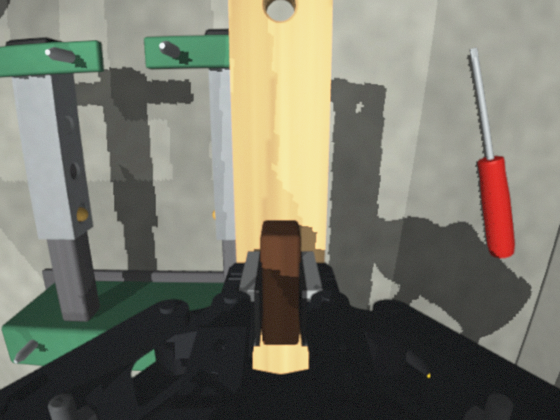

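```bash
python3 -m creep '0 -0.0045 0.002 0 0;0 0 0 0.02 0;0 0 0 0.02 0;0 0 0 0 0;0 0 0 0 0'; python3 hole.py w18; python3 -c "
from h import *
grab('side','s18'); p=cv2.imread('pics/s18.png'); cv2.imwrite('pics/s18c.png',cv2.resize(p[180:360,180:360],None,fx=4,fy=3.3))"
```

```text
time_s: 19.75
position: [0.5773, -0.2832, 0.1539]
tool_rot: [-3.141, 0.0, 0.073]
wrist_force: [-0.1, -0.1, -1.2]
opening: 0.164
t 19.75 pos [ 0.5773 -0.2832  0.1539] rot [-3.1412e+00  5.0000e-04  7.3300e-02] F [-0.1 -0.1 -1.2] op 0.164 q [-0.64  0.4   1.47 -0.    1.28  0.85]
hole px 279.9038391113281 10.0 13.24809741973877 [267, 0, 27, 20, 427] rel tool [ 0.1061 -0.0005  0.0064] world [ 0.6831 -0.2749  0.1474]
row 60 230 331 [[0.0877, -0.0202], [0.0877, 0.0196]]
row 120 231 330 [[0.0644, -0.0206], [0.0643, 0.0199]]
row 180 233 328 [[0.0394, -0.0206], [0.0393, 0.0199]]
```

View pics/w18.png

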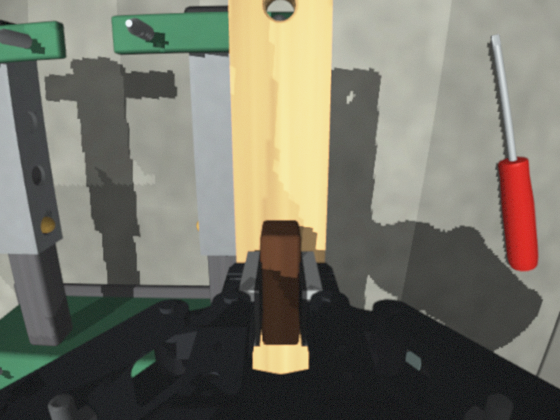

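View pics/s18c.png

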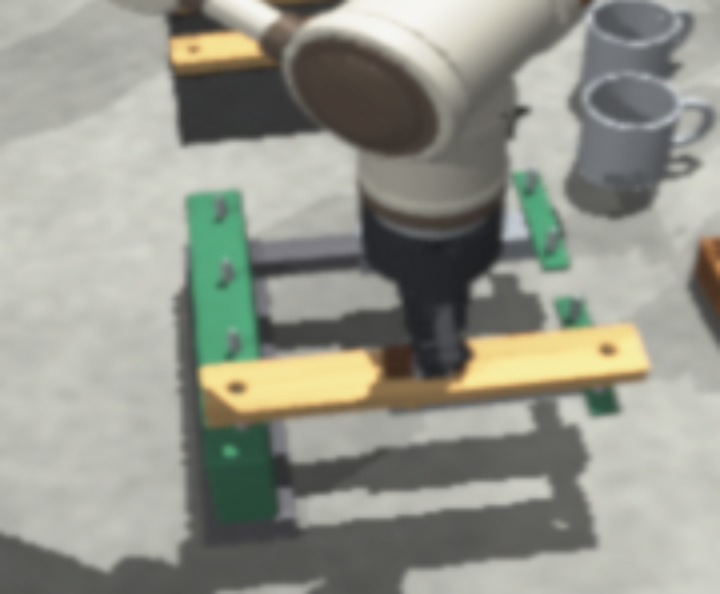

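Run:
```python
from h import *
C=cam("wrist"); T=readout.sense()["position"]
p=cv2.imread("pics/w18.png")
cv2.imwrite("pics/w18c.png",cv2.resize(p[0:60,100:340],None,fx=3.3,fy=3.3))
for px in [(130,23),(131,24)]: print((plane(C,[px],.119)[0]*1000).round(1))
a=.0735; th=np.array([np.cos(a),np.sin(a)]); n=np.array([-np.sin(a),np.cos(a)])
c=np.array([677.6,-169.35])
for y in (105,35,-35,-105):
    P=np.r_[c+n*y,119]/1000; print(y,P.round(4),proj(C,P).round(1))
```

```text
[ 682. -205.  119.]
[ 681.6 -205.5  119. ]
105 [ 0.6699 -0.0646  0.119 ] [[-106.5   52.2]]
35 [ 0.675  -0.1344  0.119 ] [[-4.2 36.6]]
-35 [ 0.6802 -0.2043  0.119 ] [[128.5  27. ]]
-105 [ 0.6853 -0.2741  0.119 ] [[276.5  23.5]]
```

View pics/w18c.png

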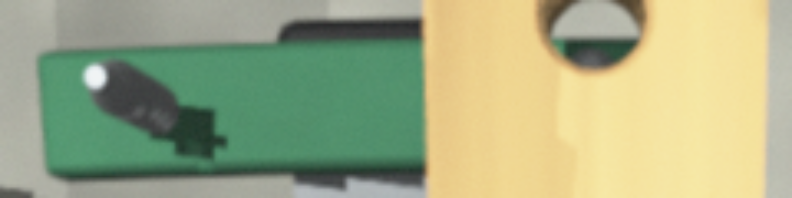

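```bash
python3 -m creep '0 0.002 -0.0005 0 0;0 0 0 0.007 0;0 0 0 0.007 0;0 0 0 0.005 0;0 0 0 0 0'; python3 hole.py w19;  python3 -c "
from h import *
p=cv2.imread('pics/w19.png');cv2.imwrite('pics/w19c.png',cv2.resize(p[0:60,100:340],None,fx=3.3,fy=3.3))
grab('side','s19'); p=cv2.imread('pics/s19.png'); cv2.imwrite('pics/s19c.png',cv2.resize(p[230:360,210:350],None,fx=4.5,fy=4.5))"
```

```text
time_s: 20.35
position: [0.5786, -0.2824, 0.133]
tool_rot: [-3.14, 0.002, 0.073]
wrist_force: [0.0, 0.3, -1.3]
opening: 0.168
t 20.35 pos [ 0.5786 -0.2824  0.133 ] rot [-3.1397e+00  2.2000e-03  7.2700e-02] F [ 0.   0.3 -1.3] op 0.168 q [-0.64  0.42  1.48 -0.    1.25  0.86]
hole px 279.98077392578125 10.0 13.019326210021973 [267, 0, 27, 20, 409] rel tool [ 0.1061 -0.0005  0.0063] world [ 0.6844 -0.2743  0.1265]
row 60 229 331 [[0.0877, -0.0206], [0.0877, 0.0196]]
row 120 231 330 [[0.0644, -0.0205], [0.0643, 0.0199]]
row 180 233 328 [[0.0394, -0.0206], [0.0394, 0.0199]]
```

View pics/w19c.png

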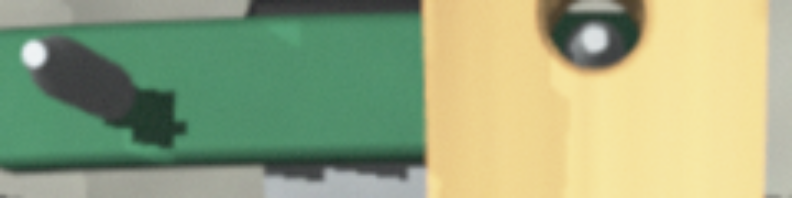

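View pics/s19c.png

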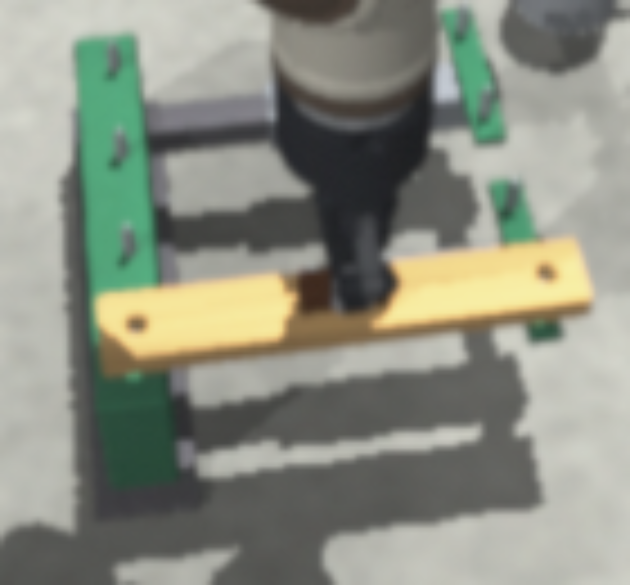

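The dowel tip shows centred in the hole (at (280,12) in the full picture), so I keep lowering.

```bash
python3 -m creep '0 0 0 0.005 0;0 0 0 0.005 0;0 0 0 0.004 0;0 0 0 0 0'; python3 -m creep '0 0 0 0.002 0;0 0 0 0.002 0;0 0 0 0 0'; python3 -c "
from h import *
grab('wrist','w20');p=cv2.imread('pics/w20.png');cv2.imwrite('pics/w20c.png',cv2.resize(p[0:60,100:340],None,fx=3.3,fy=3.3))
grab('side','s20'); p=cv2.imread('pics/s20.png'); cv2.imwrite('pics/s20c.png',cv2.resize(p[230:360,210:350],None,fx=4.5,fy=4.5))"
```

```text
time_s: 20.85
position: [0.579, -0.2826, 0.1196]
tool_rot: [-3.14, 0.001, 0.073]
wrist_force: [-0.4, 0.0, -0.4]
opening: 0.171
time_s: 21.15
position: [0.5795, -0.2831, 0.1176]
tool_rot: [3.141, 0.0, 0.073]
wrist_force: [-3.9, 0.9, 3.2]
opening: 0.172
```

View pics/w20c.png

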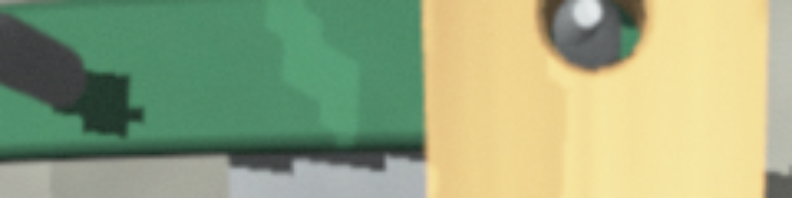

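View pics/s20c.png

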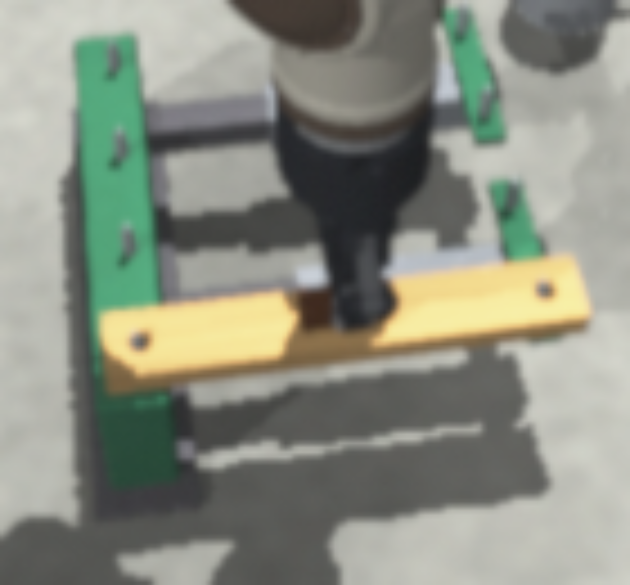

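```bash
python3 -m creep '0 0 0 0.001 0;45 0 0 0 0;45 0 0 0 0;45 0 0 0 0;45 0 0 -0.03 0'; python3 -m creep '45 0 0 -0.05 0;45 0 0 -0.05 0;45 0 0 0 0;45 0 0 0 0';python3 slats.py w21 .111;  python3 -c "
from h import *
grab('side','s21'); p=cv2.imread('pics/s21.png'); cv2.imwrite('pics/s21c.png',cv2.resize(p[230:360,210:350],None,fx=4.5,fy=4.5))"
```

```text
time_s: 21.75
position: [0.5767, -0.2809, 0.1407]
tool_rot: [-3.135, 0.007, 0.073]
wrist_force: [-0.3, 0.5, 0.0]
opening: 0.447
time_s: 22.15
position: [0.5804, -0.2836, 0.2476]
tool_rot: [3.139, -0.003, 0.073]
wrist_force: [0.4, 0.0, -0.5]
opening: 0.451
t 22.15 pos [ 0.5804 -0.2836  0.2476] rot [ 3.139  -0.0032  0.0729] F [ 0.4  0.  -0.5] op 0.451 q [-0.64  0.33  1.36  0.    1.45  0.86]
slat [252, 26, 55, 313, 13813] [ 577.1 -282.9] [np.float64(40.3), np.float64(261.3)] yaw 4.14 rad 0.072
```

View pics/w21.png

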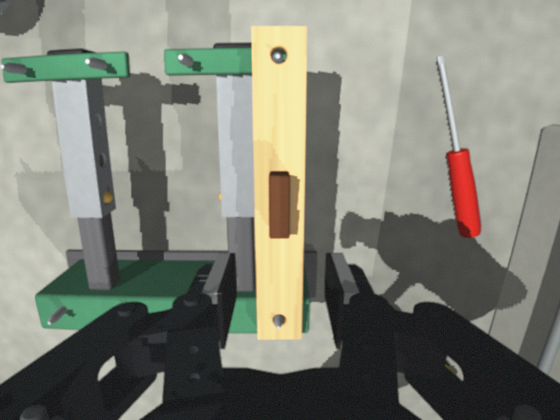

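View pics/s21c.png

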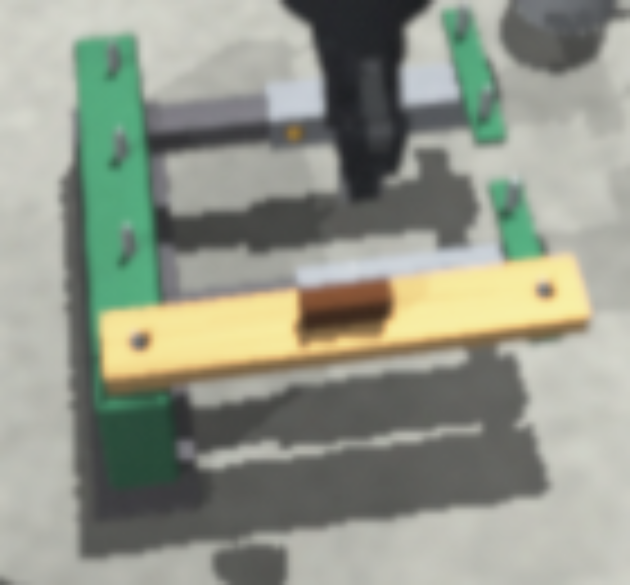

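Slat 1 is seated with its holes on the dowels at (279,56) and (279,320). Next slat.

```bash
python3 -m creep '45 0 -0.05 0 0;45 0 -0.05 0 0;45 0 -0.05 0 0;45 0 -0.05 0 0;45 0 -0.05 0 0'; python3 -m creep '45 0 -0.05 0 0;45 0 -0.05 0 0;45 0 -0.05 0 0;45 0 -0.05 0 0;45 0 -0.05 0 0'; python3 -m creep '45 -0.016 -0.02 0 -0.038;45 0 0 0 0;45 0 0 0 0;45 0 0 0 0'; python3 slats.py w22
```

```text
time_s: 22.75
position: [0.5597, -0.0315, 0.2433]
tool_rot: [-3.14, 0.004, 0.072]
wrist_force: [1.2, 0.2, 1.0]
opening: 0.448
time_s: 23.25
position: [0.5415, 0.2175, 0.2434]
tool_rot: [3.141, 0.004, 0.073]
wrist_force: [0.1, -0.5, 0.2]
opening: 0.451
time_s: 23.65
position: [0.5258, 0.2333, 0.2447]
tool_rot: [3.141, 0.002, 0.109]
wrist_force: [0.4, 0.8, 0.5]
opening: 0.451
t 23.65 pos [0.5258 0.2333 0.2447] rot [3.141e+00 1.500e-03 1.092e-01] F [0.4 0.8 0.5] op 0.451 q [ 0.21  0.15  1.58 -0.    1.41  1.67]
slat [97, 24, 68, 249, 8509] [527.6 390.6] [np.float64(43.9), np.float64(263.0)] yaw 7.19 rad 0.125
slat [154, 37, 54, 247, 8312] [519.6 336.5] [np.float64(42.8), np.float64(262.7)] yaw 5.85 rad 0.102
slat [256, 43, 42, 246, 8407] [523.9 236.2] [np.float64(40.3), np.float64(261.2)] yaw 6.49 rad 0.113
```

View pics/w22.png

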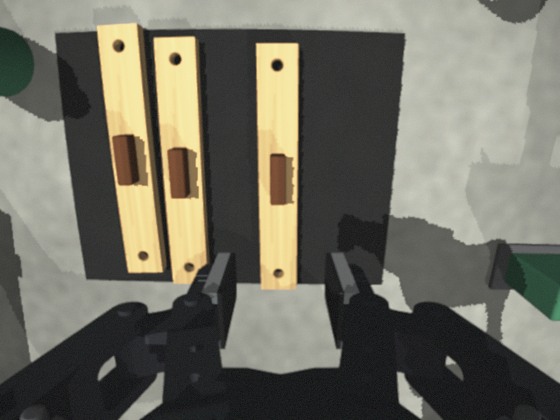

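```bash
python3 -m creep '45 -0.0015 -0.003 0 -0.004;45 0 0 0.05 0;45 0 0 0.05 0;45 0 0 0.05 0;45 0 0 0.04 0'; python3 -m creep '45 0 0 0.02 0;45 0 0 0.006 0;45 0 0 0 0;45 0 0 0 0'; python3 -c "
from h import *
grab('wrist','w23')"
```

```text
time_s: 24.2
position: [0.5228, 0.2364, 0.0528]
tool_rot: [3.141, 0.002, 0.114]
wrist_force: [-0.1, -0.0, -0.7]
opening: 0.451
time_s: 24.6
position: [0.5254, 0.2374, 0.0315]
tool_rot: [-3.141, -0.003, 0.114]
wrist_force: [0.4, 1.0, -0.6]
opening: 0.447
```

View pics/w23.png

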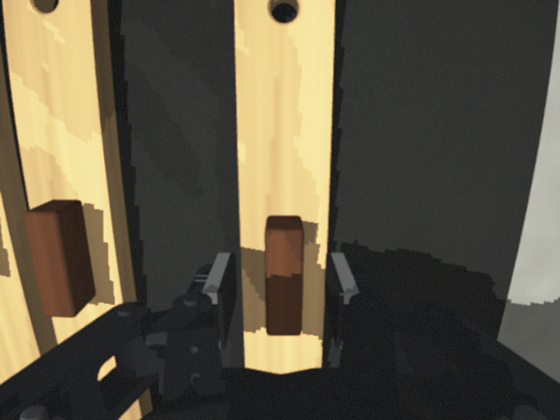

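```bash
python3 -m creep '45 0 0.001 0.003 0;45 0 0 0 0;0 0 0 0 0;0 0 0 0 0;0 0 0 0 0'; python3 -m creep '0 0 0 0 0;0 0 0 0 0'; python3 -m creep '0 0 0 -0.02 0;0 0 0 -0.04 0;0 0 0 -0.05 0;0 0 0 -0.045 0;0 0 0 -0.01 0'; python3 -m creep '0 0 0 0 0;0 0 0 0 0'; python3 hole.py w24
```

```text
time_s: 25.15
position: [0.5243, 0.2363, 0.0272]
tool_rot: [3.142, -0.001, 0.115]
wrist_force: [-0.3, -0.6, 3.2]
opening: 0.169
time_s: 25.35
position: [0.5243, 0.2363, 0.0272]
tool_rot: [3.142, -0.0, 0.115]
wrist_force: [-1.2, -1.3, 5.3]
opening: 0.171
time_s: 25.85
position: [0.5271, 0.2371, 0.1978]
tool_rot: [-3.14, -0.01, 0.115]
wrist_force: [1.2, -0.1, -1.0]
opening: 0.169
time_s: 26.05
position: [0.5226, 0.236, 0.1893]
tool_rot: [3.141, 0.004, 0.115]
wrist_force: [0.0, -0.8, -1.7]
opening: 0.168
t 26.05 pos [0.5226 0.236  0.1893] rot [3.1413 0.0039 0.1148] F [ 0.  -0.8 -1.7] op 0.168 q [0.21 0.19 1.64 0.   1.31 1.67]
hole px 280.1153869628906 5.5 13.12501049041748 [267, 0, 27, 16, 345] rel tool [ 0.1077 -0.0004  0.0061] world [0.6296 0.2487 0.1828]
row 60 229 332 [[0.0877, -0.0205], [0.0876, 0.02]]
row 120 231 330 [[0.0644, -0.0205], [0.0643, 0.0199]]
row 180 233 328 [[0.0394, -0.0205], [0.0393, 0.0199]]
```

View pics/w24.png

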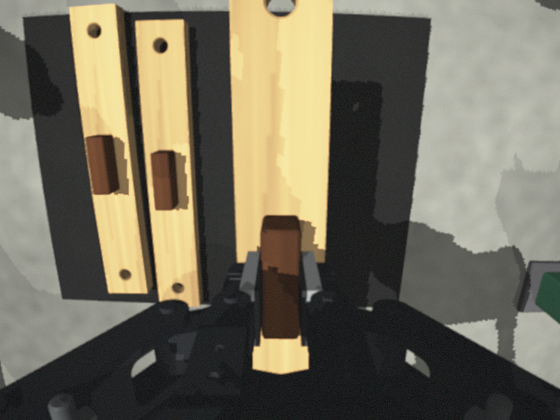

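```bash
python3 -m creep '0 0 0.02 0 0.042;0 0 0.04 0 0;0 0 0.045 0 0;0 0 0.045 0 0;0 0 0.045 0 0'; python3 -m creep '0 0 0.045 0 0;0 0 0.045 0 0;0 0 0.045 0 0;0 0.005 0.045 0 0;0 0.005 0.04 0 0'; python3 -m creep '0 0.005 0.025 0 0;0 0 0.011 0 0;0 0 0 0 0;0 0 0 0 0;0 0 0 0 0'; python3 hole.py w25
```

```text
time_s: 26.6
position: [0.5373, 0.0405, 0.1888]
tool_rot: [-3.14, 0.005, 0.073]
wrist_force: [0.2, 0.5, -1.9]
opening: 0.166
time_s: 27.1
position: [0.5635, -0.1784, 0.1886]
tool_rot: [-3.139, 0.004, 0.072]
wrist_force: [1.4, 0.7, -1.2]
opening: 0.168
time_s: 27.6
position: [0.5723, -0.2106, 0.1911]
tool_rot: [-3.14, 0.001, 0.074]
wrist_force: [-0.4, 0.4, -0.2]
opening: 0.172
t 27.6 pos [ 0.5723 -0.2106  0.1911] rot [-3.1404e+00  1.0000e-03  7.4300e-02] F [-0.4  0.4 -0.2] op 0.172 q [-0.55  0.28  1.54  0.    1.33  0.95]
hole px 280.5 6.0 12.855060577392578 [268, 0, 26, 17, 361] rel tool [ 0.1076 -0.0002  0.0064] world [ 0.6795 -0.2024  0.1846]
row 60 230 331 [[0.0877, -0.0202], [0.0877, 0.0196]]
row 120 232 330 [[0.0644, -0.0201], [0.0643, 0.0199]]
row 180 234 359 [[0.0394, -0.0201], [0.0393, 0.0331]]
```

```bash
python3 -m creep '0 0 0.002 0 0;0 0 0 0.02 0;0 0 0 0.017 0;0 0 0 0 0;0 0 0 0 0'; python3 -c "
from h import *
st();grab('wrist','w26');p=cv2.imread('pics/w26.png');cv2.imwrite('pics/w26c.png',cv2.resize(p[0:100,150:390],None,fx=3.3,fy=3.3))"
```

```text
time_s: 28.15
position: [0.5727, -0.214, 0.155]
tool_rot: [-3.141, 0.0, 0.073]
wrist_force: [0.4, 0.9, -0.7]
opening: 0.171
t 28.15 pos [ 0.5727 -0.214   0.155 ] rot [-3.1414e+00  2.0000e-04  7.3300e-02] F [ 0.4  0.9 -0.7] op 0.171 q [-0.56  0.32  1.57 -0.    1.26  0.94]
```

View pics/w26c.png

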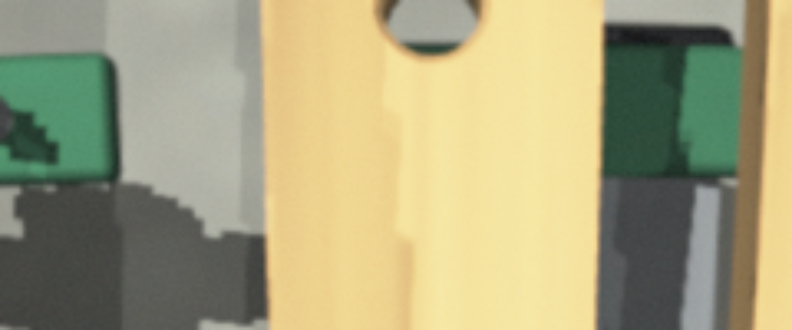

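```bash
python3 -m creep '0 0 -0.0007 0.007 0;0 0 0 0.007 0;0 0 0 0.007 0;0 0 0 0 0;0 0 0 0 0'; python3 -c "
from h import *
st();grab('wrist','w27');p=cv2.imread('pics/w27.png');cv2.imwrite('pics/w27c.png',cv2.resize(p[0:60,150:390],None,fx=3.3,fy=3.3))
grab('side','s27'); p=cv2.imread('pics/s27.png'); cv2.imwrite('pics/s27c.png',cv2.resize(p[230:360,210:350],None,fx=4.5,fy=4.5))"
```

```text
time_s: 28.7
position: [0.5725, -0.2136, 0.1334]
tool_rot: [-3.141, 0.001, 0.073]
wrist_force: [-0.2, 0.3, -0.7]
opening: 0.169
t 28.7 pos [ 0.5725 -0.2136  0.1334] rot [-3.1411e+00  6.0000e-04  7.2700e-02] F [-0.2  0.3 -0.7] op 0.169 q [-0.55  0.34  1.58  0.    1.22  0.94]
```

View pics/w27c.png

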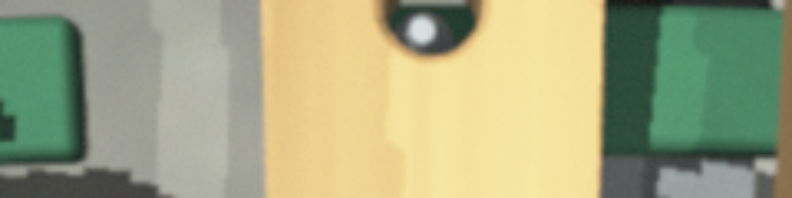

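View pics/s27c.png

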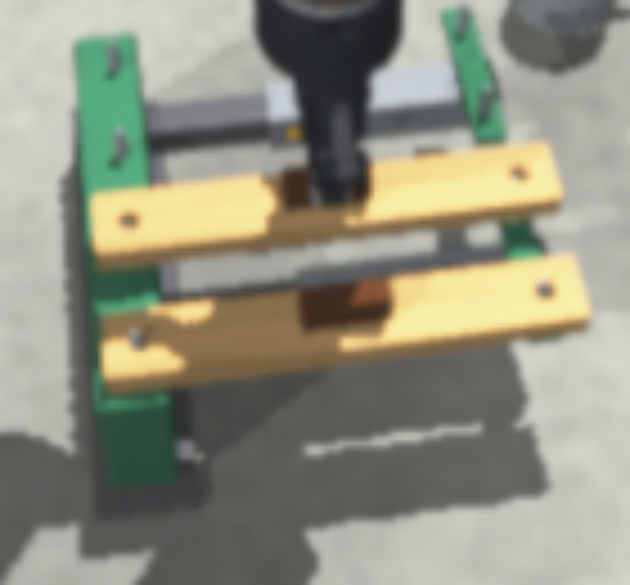

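```bash
python3 -m creep '0 -0.001 -0.001 0 0;0 0 0 0.005 0;0 0 0 0.005 0;0 0 0 0.003 0;0 0 0 0 0'; python3 -m creep '0 0 0 0.002 0;0 0 0 0.002 0;0 0 0 0 0'; python3 -c "
from h import *
grab('wrist','w28');p=cv2.imread('pics/w28.png');cv2.imwrite('pics/w28c.png',cv2.resize(p[0:60,150:390],None,fx=3.3,fy=3.3))
grab('side','s28'); p=cv2.imread('pics/s28.png'); cv2.imwrite('pics/s28c.png',cv2.resize(p[230:360,210:350],None,fx=4.5,fy=4.5))"
```

```text
time_s: 29.3
position: [0.5711, -0.2124, 0.1198]
tool_rot: [-3.141, 0.001, 0.073]
wrist_force: [-0.4, 0.5, -1.7]
opening: 0.166
time_s: 29.6
position: [0.5722, -0.213, 0.1191]
tool_rot: [3.141, -0.001, 0.073]
wrist_force: [-4.0, 2.1, 9.4]
opening: 0.17
```

View pics/w28c.png

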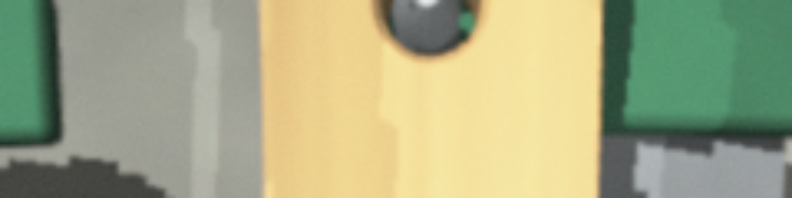

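View pics/s28c.png

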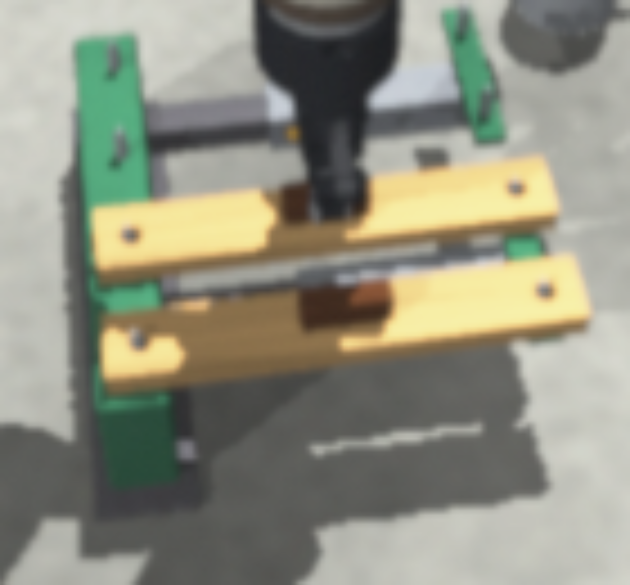

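```bash
python3 -m creep '40 0 0 0 0;40 0 0 0 0;40 0 0 0 0;40 0 0 -0.02 0;40 0 0 -0.04 0'; python3 -m creep '40 0 0 -0.05 0;40 0 0 -0.02 0;40 0 0 0 0;40 0 0 0 0';python3 slats.py w29 .111
```

```text
time_s: 30.2
position: [0.5691, -0.2113, 0.1731]
tool_rot: [-3.137, 0.007, 0.073]
wrist_force: [0.3, 0.6, 0.1]
opening: 0.402
time_s: 30.6
position: [0.5714, -0.2127, 0.2461]
tool_rot: [-3.141, 0.0, 0.073]
wrist_force: [0.2, 0.3, 0.0]
opening: 0.403
t 30.6 pos [ 0.5714 -0.2127  0.2461] rot [-3.1414e+00  4.0000e-04  7.2800e-02] F [0.2 0.3 0. ] op 0.403 q [-0.55  0.24  1.48 -0.    1.43  0.94]
slat [253, 20, 56, 316, 14086] [ 571.6 -212.7] [np.float64(40.4), np.float64(261.0)] yaw 4.15 rad 0.072
slat [339, 20, 67, 281, 11730] [ 594.6 -280.8] [np.float64(42.3), np.float64(225.7)] yaw 4.01 rad 0.07
```

View pics/w29.png

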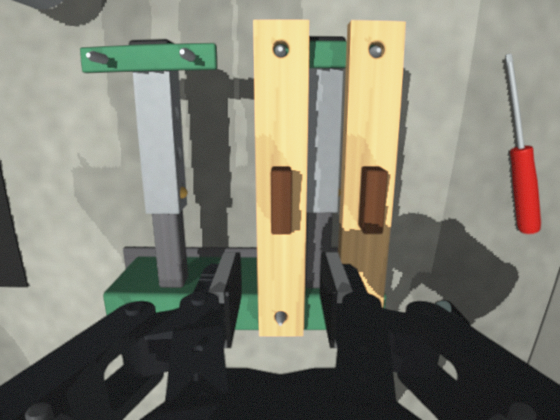

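```bash
python3 -m creep '45 0 -0.05 0 0;45 0 -0.05 0 0;45 0 -0.05 0 0;45 0 -0.05 0 0;45 0 -0.05 0 0'; python3 -m creep '45 0 -0.05 0 0;45 0 -0.05 0 0;45 0 -0.05 0 0;45 0 -0.05 0 0;45 0 -0.05 0 0'; python3 -m creep '45 -0.012 -0.05 0 -0.031;45 0 0 0 0;45 0 0 0 0;45 0 0 0 0'; python3 slats.py w30
```

```text
time_s: 31.15
position: [0.5517, 0.0386, 0.2441]
tool_rot: [-3.141, 0.004, 0.072]
wrist_force: [0.5, -0.5, 0.1]
opening: 0.448
time_s: 31.65
position: [0.5336, 0.2876, 0.244]
tool_rot: [3.141, 0.004, 0.073]
wrist_force: [1.2, 1.0, -0.6]
opening: 0.45
time_s: 32.05
position: [0.5198, 0.3324, 0.2451]
tool_rot: [3.14, 0.002, 0.103]
wrist_force: [0.7, -0.5, -0.4]
opening: 0.446
t 32.05 pos [0.5198 0.3324 0.2451] rot [3.1404e+00 2.5000e-03 1.0280e-01] F [ 0.7 -0.5 -0.4] op 0.446 q [ 0.37  0.26  1.45 -0.    1.43  1.84]
slat [196, 26, 54, 251, 8280] [527.2 391.7] [np.float64(41.7), np.float64(262.2)] yaw 7.06 rad 0.123
slat [255, 41, 42, 246, 8448] [519.8 336.7] [np.float64(40.3), np.float64(261.0)] yaw 6.13 rad 0.107
```

View pics/w30.png

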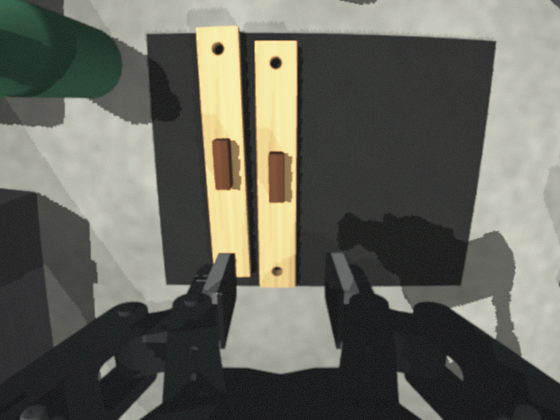

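```bash
python3 -m creep '40 0.0005 -0.004 0 -0.004;40 0 0 0.05 0;40 0 0 0.05 0;40 0 0 0.05 0;40 0 0 0.04 0'; python3 -m creep '40 0 0 0.02 0;40 0 0 0.005 0;40 0 0 0 0;40 0 0 0 0'; python3 -c "
from h import *
grab('wrist','w31')"
```

```text
time_s: 32.6
position: [0.5193, 0.3363, 0.0537]
tool_rot: [3.141, 0.002, 0.106]
wrist_force: [-0.4, -1.1, 0.7]
opening: 0.399
time_s: 33.0
position: [0.5218, 0.3379, 0.0338]
tool_rot: [-3.141, -0.003, 0.107]
wrist_force: [0.4, -0.2, 0.9]
opening: 0.401
```

View pics/w31.png

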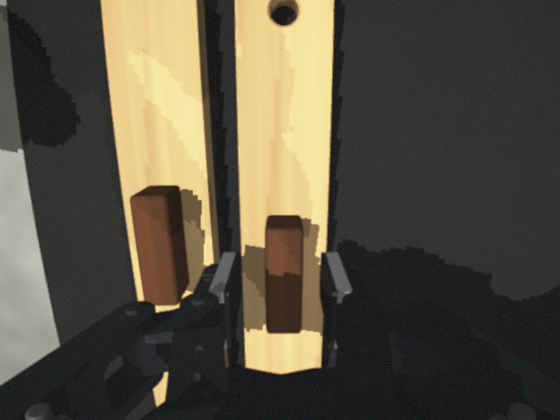

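```bash
python3 -m creep '40 0 0.001 0.005 0;40 0 0 0 0;0 0 0 0 0;0 0 0 0 0;0 0 0 0 0'; python3 -m creep '0 0 0 0 0;0 0 0 0 0'; python3 -m creep '0 0 0 -0.02 0;0 0 0 -0.04 0;0 0 0 -0.05 0;0 0 0 -0.045 0;0 0 0 -0.01 0'; python3 -m creep '0 0 0 0 0;0 0 0 0 0'; python3 hole.py w32
```

```text
time_s: 33.55
position: [0.5205, 0.3367, 0.0271]
tool_rot: [-3.141, -0.001, 0.108]
wrist_force: [-0.3, -0.6, 2.6]
opening: 0.168
time_s: 33.75
position: [0.5205, 0.3367, 0.0271]
tool_rot: [-3.141, -0.001, 0.108]
wrist_force: [-0.5, -1.2, 3.4]
opening: 0.17
time_s: 34.25
position: [0.5232, 0.338, 0.1984]
tool_rot: [-3.139, -0.01, 0.108]
wrist_force: [1.0, -0.4, -0.8]
opening: 0.167
time_s: 34.45
position: [0.5191, 0.3362, 0.1894]
tool_rot: [3.141, 0.003, 0.108]
wrist_force: [-0.2, -0.4, -1.7]
opening: 0.166
t 34.45 pos [0.5191 0.3362 0.1894] rot [3.1407 0.0034 0.1078] F [-0.2 -0.4 -1.7] op 0.166 q [0.38 0.3  1.51 0.   1.33 1.84]
hole px 280.0769348144531 6.5 13.162759780883789 [267, 0, 27, 17, 381] rel tool [ 0.1074 -0.0004  0.0061] world [0.6258 0.3481 0.1829]
row 60 200 332 [[0.0879, -0.0321], [0.0877, 0.02]]
row 120 200 330 [[0.0645, -0.0332], [0.0643, 0.0199]]
row 180 200 328 [[0.0395, -0.0347], [0.0393, 0.0199]]
```

View pics/w32.png

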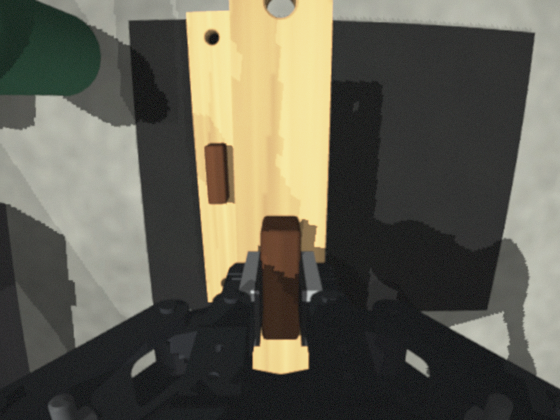

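```bash
python3 -m creep '0 0 0.02 0 0.035;0 0 0.04 0 0;0 0 0.045 0 0;0 0 0.045 0 0;0 0 0.045 0 0'; python3 -m creep '0 0 0.045 0 0;0 0 0.045 0 0;0 0 0.045 0 0;0 0.004 0.045 0 0;0 0.004 0.04 0 0'; python3 -m creep '0 0.004 0.035 0 0;0 0 0.02 0 0;0 0 0.01 0 0;0 0 0 0 0;0 0 0 0 0'; python3 -m creep '0 0 0 0 0'; python3 hole.py w33
```

```text
time_s: 35.0
position: [0.5334, 0.1405, 0.1889]
tool_rot: [-3.141, 0.005, 0.073]
wrist_force: [-0.3, -0.3, -1.3]
opening: 0.17
time_s: 35.5
position: [0.5576, -0.0783, 0.1889]
tool_rot: [-3.14, 0.004, 0.072]
wrist_force: [1.0, -0.8, -0.9]
opening: 0.172
time_s: 36.0
position: [0.5673, -0.14, 0.1906]
tool_rot: [-3.14, 0.002, 0.073]
wrist_force: [-0.5, -0.3, -1.1]
opening: 0.17
time_s: 36.1
position: [0.5676, -0.1397, 0.1913]
tool_rot: [-3.141, 0.001, 0.074]
wrist_force: [-1.0, -0.7, -1.9]
opening: 0.165
t 36.1 pos [ 0.5676 -0.1397  0.1913] rot [-3.1408e+00  7.0000e-04  7.4200e-02] F [-1.  -0.7 -1.9] op 0.165 q [-0.45  0.22  1.61  0.    1.31  1.05]
hole px 280.1153869628906 6.5 13.12501049041748 [267, 0, 27, 17, 373] rel tool [ 0.1074 -0.0004  0.0064] world [ 0.6747 -0.1314  0.1848]
row 60 230 331 [[0.0877, -0.0202], [0.0876, 0.0196]]
row 120 232 329 [[0.0644, -0.0201], [0.0643, 0.0195]]
row 180 234 359 [[0.0394, -0.0202], [0.0393, 0.0331]]
```

```bash
python3 -m creep '0 -0.001 0.0015 0 0;0 0 0 0.02 0;0 0 0 0.02 0;0 0 0 0.01 0;0 0 0 0.007 0'; python3 -m creep '0 0 0 0 0;0 0 0 0 0';  python3 -c "
from h import *
grab('wrist','w34');p=cv2.imread('pics/w34.png');cv2.imwrite('pics/w34c.png',cv2.resize(p[0:60,150:390],None,fx=3.3,fy=3.3))"
```

```text
time_s: 36.65
position: [0.5665, -0.1423, 0.1339]
tool_rot: [-3.141, 0.001, 0.073]
wrist_force: [0.4, -0.6, 0.1]
opening: 0.17
time_s: 36.85
position: [0.5674, -0.1429, 0.1355]
tool_rot: [3.141, -0.001, 0.073]
wrist_force: [-0.4, 0.7, -1.2]
opening: 0.168
```

View pics/w34c.png

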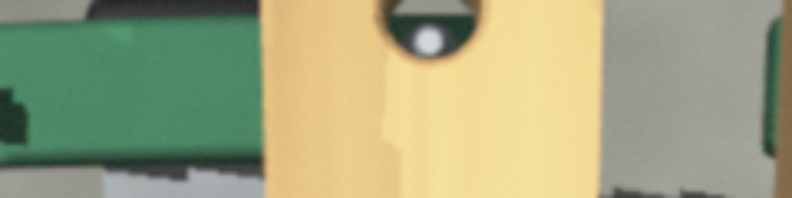

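```bash
python3 -m creep '0 -0.0012 0 0 0;0 0 0 0.005 0;0 0 0 0.005 0;0 0 0 0.004 0;0 0 0 0 0'; python3 -m creep '0 0 0 0.002 0;0 0 0 0.002 0;0 0 0 0 0'; python3 -c "
from h import *
grab('wrist','w35');p=cv2.imread('pics/w35.png');cv2.imwrite('pics/w35c.png',cv2.resize(p[0:60,150:390],None,fx=3.3,fy=3.3))
grab('side','s35'); p=cv2.imread('pics/s35.png'); cv2.imwrite('pics/s35c.png',cv2.resize(p[230:360,210:350],None,fx=4.5,fy=4.5))"
```

```text
time_s: 37.4
position: [0.5651, -0.1425, 0.1196]
tool_rot: [-3.141, 0.002, 0.073]
wrist_force: [-0.0, 1.1, -1.3]
opening: 0.165
time_s: 37.7
position: [0.5664, -0.1431, 0.119]
tool_rot: [3.141, -0.001, 0.073]
wrist_force: [-4.0, 2.1, 10.4]
opening: 0.167
```

View pics/w35c.png

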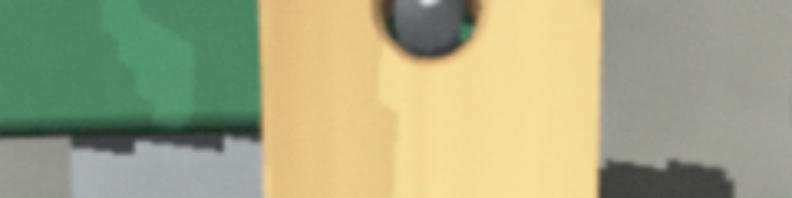

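View pics/s35c.png

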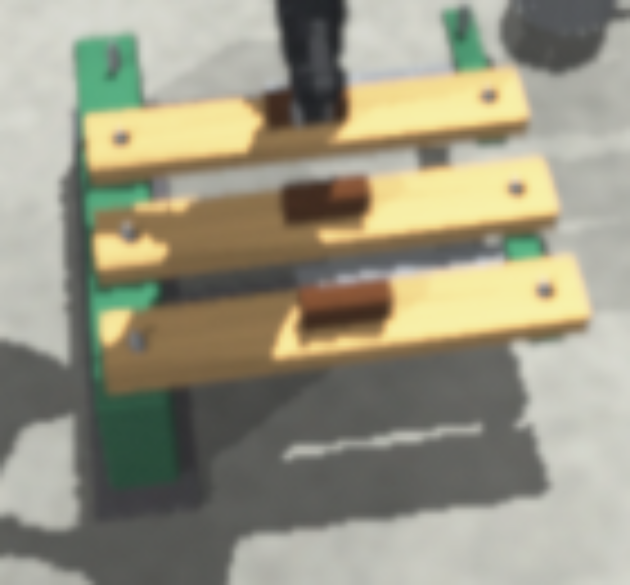

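Slat 3 is seated. I release it and go for the last one.

```bash
python3 -m creep '40 0 0 0 0;40 0 0 0 0;40 0 0 0 0;40 0 0 -0.02 0;40 0 0 -0.04 0'; python3 -m creep '40 0 0 -0.05 0;40 0 0 -0.02 0;40 0 0 0 0;40 0 0 0 0';python3 slats.py w36 .111; python3 -m creep '45 0 -0.05 0 0;45 0 -0.05 0 0;45 0 -0.05 0 0;45 0 -0.05 0 0;45 0 -0.05 0 0'; python3 -m creep '45 0 -0.05 0 0;45 0 -0.05 0 0;45 0 -0.05 0 0;45 0 -0.05 0 0;45 0 -0.05 0 0'; python3 -m creep '45 0 -0.03 0 -0.05;45 0 0 0 0;45 0 0 0 0;45 0 0 0 0'; python3 slats.py w37
```

```text
time_s: 38.3
position: [0.5631, -0.1417, 0.1733]
tool_rot: [-3.137, 0.007, 0.073]
wrist_force: [0.9, -0.2, 0.3]
opening: 0.4
time_s: 38.7
position: [0.5656, -0.1427, 0.2461]
tool_rot: [-3.141, 0.0, 0.073]
wrist_force: [-0.4, -0.3, -0.6]
opening: 0.402
t 38.7 pos [ 0.5656 -0.1427  0.2461] rot [-3.1413e+00  5.0000e-04  7.2800e-02] F [-0.4 -0.3 -0.6] op 0.402 q [-0.45  0.17  1.55 -0.    1.42  1.04]
slat [339, 19, 67, 280, 11757] [ 590.  -210.5] [np.float64(42.2), np.float64(224.3)] yaw 4.05 rad 0.071
slat [253, 20, 56, 316, 14112] [ 565.7 -142.7] [np.float64(40.4), np.float64(261.0)] yaw 4.17 rad 0.073
slat [413, 22, 84, 293, 12496] [ 586.2 -280.3] [np.float64(44.1), np.float64(242.9)] yaw 4.01 rad 0.07
grip [361, 167, 26, 65, 631] [ 573.1 -210.6] [49.2 16.8] 3.5
grip [272, 169, 19, 64, 449] [ 567.1 -142.7] [48.3 13. ] 4.5
grip [448, 168, 30, 64, 774] [ 577.7 -279.7] [49.4 18.2] 4.1
time_s: 39.25
position: [0.5459, 0.1084, 0.2441]
tool_rot: [-3.141, 0.004, 0.072]
wrist_force: [0.5, 0.8, 0.5]
opening: 0.449
time_s: 39.75
position: [0.5278, 0.3574, 0.2439]
tool_rot: [3.14, 0.004, 0.073]
wrist_force: [0.7, 0.1, 0.5]
opening: 0.448
time_s: 40.15
position: [0.5271, 0.3844, 0.2453]
tool_rot: [3.14, 0.002, 0.121]
wrist_force: [-0.9, -1.3, 0.6]
opening: 0.451
t 40.15 pos [0.5271 0.3844 0.2453] rot [3.1403e+00 2.2000e-03 1.2120e-01] F [-0.9 -1.3  0.6] op 0.451 q [ 0.45  0.35  1.34 -0.    1.45  1.9 ]
slat [254, 125, 21, 61, 805] [544.4 403.8] [np.float64(20.5), np.float64(62.0)] yaw 5.83 rad 0.102
```

View pics/w36.png

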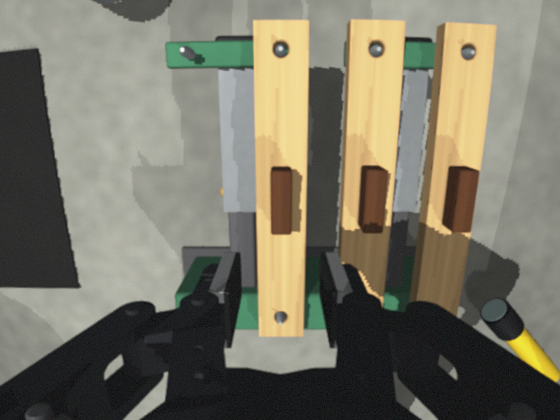

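View pics/w37.png

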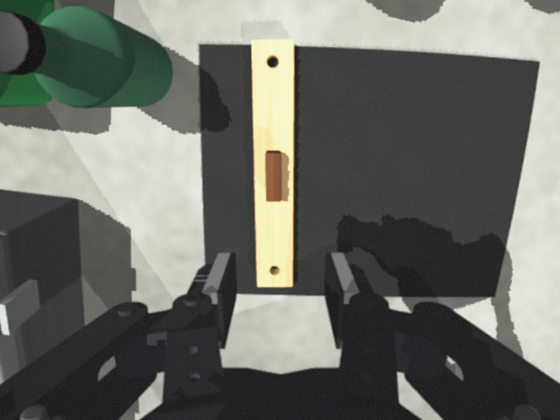

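The last slat is at column ~272, with holes at (272,62) and (274,271). The mask failed on the brighter light, so I measure from the holes and a looser mask.

Run:
```python
from h import *
st(); C,p,d=grab("wrist"); H=hsv(p); W=cloud(C,d)
w=((H[...,2]>170)&(abs(W[...,2]-.019)<.006)&(d>0)).astype(np.uint8); w[:,:235]=0; w[:,310:]=0
k,l,s,c=cv2.connectedComponentsWithStats(w); i=1+s[1:,4].argmax()
P=plane(C,np.argwhere(l==i)[:,::-1],.019)[:,:2]*1000; print(s[i],cv2.minAreaRect(P.astype(np.float32)))
q=plane(C,[[272.3,61.5],[274.5,270.5]],.019)*1000; print(q.round(1),q.mean(0).round(1),np.arctan2(*(q[0]-q[1])[[1,0]]))
```

```text
t 40.2 pos [0.5273 0.3843 0.2458] rot [3.1408e+00 1.5000e-03 1.2090e-01] F [0.4 0.5 0.9] op 0.449 q [ 0.45  0.35  1.34 -0.    1.45  1.9 ]
[ 252   40   42  246 8287] ((528.0215454101562, 391.85125732421875), (260.98779296875, 40.38045883178711), 7.1661858558654785)
[[637.6 405.7  19. ]
 [416.9 378.1  19. ]] [527.2 391.9  19. ] 0.12473647579774295
```

```bash
python3 -m creep '40 0.0015 -0.0065 0 -0.004;40 0 0 0.05 0;40 0 0 0.05 0;40 0 0 0.05 0;40 0 0 0.04 0'; python3 -m creep '40 0 0 0.02 0;40 0 0 0.005 0;40 0 0 0 0;40 0 0 0 0'; python3 -c "
from h import *
grab('wrist','w38')"
```

```text
time_s: 40.75
position: [0.5269, 0.3916, 0.0537]
tool_rot: [3.141, 0.002, 0.126]
wrist_force: [-0.7, 0.7, 0.1]
opening: 0.399
time_s: 41.15
position: [0.5295, 0.3931, 0.034]
tool_rot: [-3.14, -0.004, 0.127]
wrist_force: [-0.3, 0.4, 0.7]
opening: 0.397
```

View pics/w38.png

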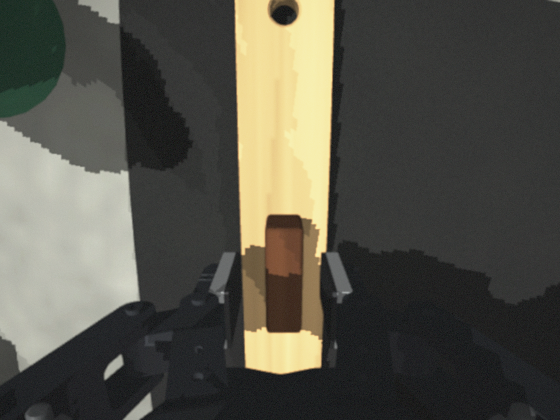

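```bash
python3 -m creep '40 0 0.001 0.005 0;40 0 0 0 0;0 0 0 0 0;0 0 0 0 0;0 0 0 0 0'; python3 -m creep '0 0 0 0 0;0 0 0 0 0'; python3 -m creep '0 0 0 -0.02 0;0 0 0 -0.04 0;0 0 0 -0.05 0;0 0 0 -0.045 0;0 0 0 -0.01 0'; python3 -m creep '0 0 0 0 0;0 0 0 0 0'; python3 hole.py w39
```

```text
time_s: 41.7
position: [0.5283, 0.3916, 0.0272]
tool_rot: [-3.141, -0.001, 0.127]
wrist_force: [-0.8, 0.1, 2.0]
opening: 0.167
time_s: 41.9
position: [0.5283, 0.3916, 0.0272]
tool_rot: [-3.141, -0.001, 0.127]
wrist_force: [-1.6, -0.6, 4.1]
opening: 0.172
time_s: 42.4
position: [0.5309, 0.3929, 0.1986]
tool_rot: [-3.138, -0.01, 0.127]
wrist_force: [1.7, 0.4, 0.4]
opening: 0.167
time_s: 42.6
position: [0.5268, 0.3908, 0.189]
tool_rot: [3.14, 0.004, 0.127]
wrist_force: [-0.8, -0.2, -1.8]
opening: 0.169
t 42.6 pos [0.5268 0.3908 0.189 ] rot [3.1402 0.004  0.1268] F [-0.8 -0.2 -1.8] op 0.169 q [0.45 0.4  1.39 0.   1.36 1.9 ]
hole px 280.0769348144531 6.5 13.162759780883789 [267, 0, 27, 17, 378] rel tool [ 0.1074 -0.0004  0.0061] world [0.6332 0.4047 0.1825]
row 60 229 331 [[0.0877, -0.0205], [0.0877, 0.0196]]
row 120 231 330 [[0.0644, -0.0205], [0.0644, 0.0199]]
row 180 233 328 [[0.0394, -0.0205], [0.0394, 0.0199]]
```

View pics/w39.png

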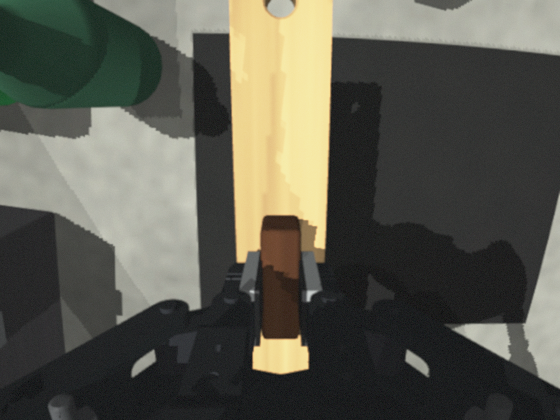

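```bash
python3 -m creep '0 0 0.02 0 0.054;0 0 0.04 0 0;0 0 0.045 0 0;0 0 0.045 0 0;0 0 0.045 0 0'; python3 -m creep '0 0 0.045 0 0;0 0 0.045 0 0;0 0 0.045 0 0;0 0 0.045 0 0;0 0 0.04 0 0'; python3 -m creep '0 0 0.03 0 0;0 0 0.015 0 0;0 0 0.004 0 0;0 0 0 0 0;0 0 0 0 0'; python3 -m creep '0 0 0 0 0'; python3 hole.py w40
```

```text
time_s: 43.15
position: [0.5415, 0.1952, 0.1886]
tool_rot: [3.141, 0.005, 0.073]
wrist_force: [0.1, -0.6, -1.0]
opening: 0.167
time_s: 43.65
position: [0.5576, -0.0242, 0.1888]
tool_rot: [-3.14, 0.005, 0.072]
wrist_force: [0.6, 0.5, -0.9]
opening: 0.169
time_s: 44.15
position: [0.5625, -0.0697, 0.1911]
tool_rot: [-3.141, 0.001, 0.074]
wrist_force: [0.2, 1.2, -1.7]
opening: 0.165
time_s: 44.25
position: [0.5627, -0.0698, 0.1915]
tool_rot: [-3.141, 0.0, 0.075]
wrist_force: [0.0, -0.1, -2.2]
opening: 0.168
t 44.25 pos [ 0.5627 -0.0698  0.1915] rot [-3.1411e+00  4.0000e-04  7.4600e-02] F [ 0.  -0.1 -2.2] op 0.168 q [-0.34  0.17  1.66  0.    1.31  1.16]
hole px 280.0 6.5 13.086352348327637 [267, 0, 27, 17, 368] rel tool [ 0.1074 -0.0005  0.0065] world [ 0.6698 -0.0614  0.185 ]
row 60 230 331 [[0.0877, -0.0202], [0.0877, 0.0196]]
row 120 232 330 [[0.0644, -0.0202], [0.0643, 0.0199]]
row 180 234 359 [[0.0394, -0.0202], [0.0393, 0.0331]]
```

```bash
python3 -m creep '0 -0.003 0.001 0 0;0 0 0 0.02 0;0 0 0 0.02 0;0 0 0 0.01 0;0 0 0 0.007 0'; python3 -m creep '0 0 0 0 0;0 0 0 0 0';  python3 -c "
from h import *
grab('wrist','w41');p=cv2.imread('pics/w41.png');cv2.imwrite('pics/w41c.png',cv2.resize(p[0:60,150:390],None,fx=3.3,fy=3.3))"
```

```text
time_s: 44.8
position: [0.5594, -0.0721, 0.1339]
tool_rot: [-3.141, 0.001, 0.073]
wrist_force: [-0.0, -1.0, -0.9]
opening: 0.171
time_s: 45.0
position: [0.5604, -0.0726, 0.1355]
tool_rot: [3.141, -0.001, 0.073]
wrist_force: [-0.6, 0.1, -1.6]
opening: 0.167
```

View pics/w41c.png

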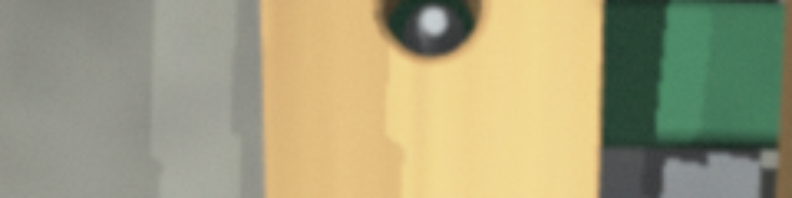

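```bash
python3 -m creep '0 0.0006 0 0 0;0 0 0 0.005 0;0 0 0 0.005 0;0 0 0 0.004 0;0 0 0 0 0'; python3 -m creep '0 0 0 0.002 0;0 0 0 0.002 0;0 0 0 0 0'; python3 -c "
from h import *
grab('wrist','w42');p=cv2.imread('pics/w42.png');cv2.imwrite('pics/w42c.png',cv2.resize(p[0:60,150:390],None,fx=3.3,fy=3.3))
grab('side','s42'); p=cv2.imread('pics/s42.png'); cv2.imwrite('pics/s42c.png',cv2.resize(p[220:350,210:350],None,fx=4.5,fy=4.5))"
```

```text
time_s: 45.55
position: [0.5598, -0.0722, 0.1196]
tool_rot: [-3.141, 0.002, 0.073]
wrist_force: [-0.3, 0.1, -1.9]
opening: 0.168
time_s: 45.85
position: [0.5613, -0.0725, 0.1191]
tool_rot: [3.141, -0.001, 0.073]
wrist_force: [-5.0, 2.0, 11.4]
opening: 0.168
```

View pics/w42c.png

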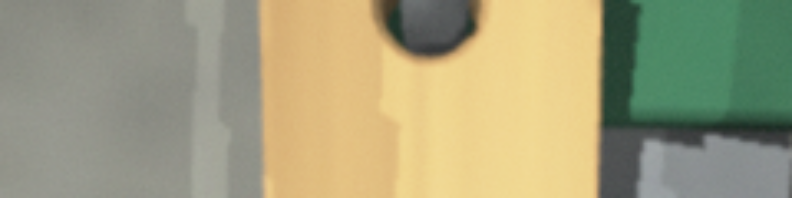

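View pics/s42c.png

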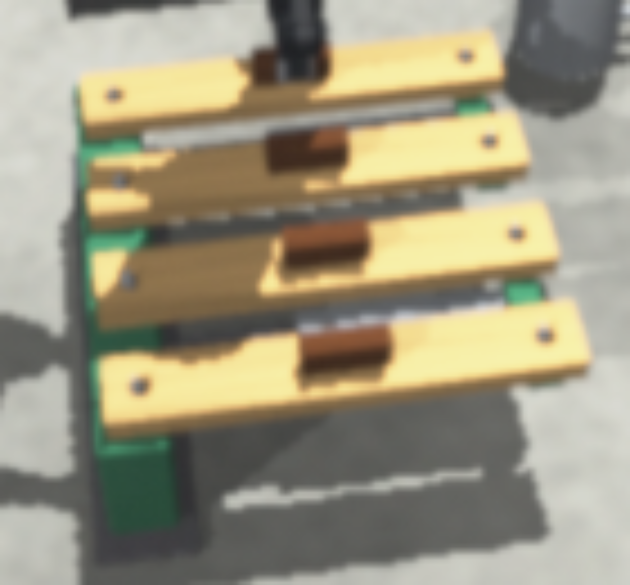

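Slat 4 is seated. I release it, rise, and check everything.

```bash
python3 -m creep '40 0 0 0 0;40 0 0 0 0;40 0 0 0 0;40 0 0 -0.02 0;40 0 0 -0.04 0'; python3 -m creep '40 0 0 -0.05 0;40 0 0.03 -0.04 0;40 0 0.04 -0.04 0;40 0 0 0 0;40 0 0 0 0';python3 -m creep '40 0 0 0 0'; python3 slats.py w43 .111
python3 - <<'E'
from h import *
grab('side','s43'); C,p,d=grab('scene','c43')
for n in ["wrist","side"]:
    C,p,d=grab(n); W=cloud(C,d); H=hsv(p)
    # slat heights at both ends per place
    a=.0725; th=np.array([np.cos(a),np.sin(a)]); nn=np.array([-np.sin(a),np.cos(a)]); c=np.array([.5667,-.1776])
    for y in (.105,.035,-.035,-.105):
        r=[]
        for u in (-.125,-.085,.085,.125):
            q=c+nn*y+th*u; m=(np.hypot(W[...,0]-q[0],W[...,1]-q[1])<.006)&(d>0)&(W[...,2]>.05)
            r.append((round(float(np.median(W[...,2][m]))*1000,1),int(m.sum())) if m.any() else None)
        print(n,y,r)
s=cv2.imread('pics/s43.png'); cv2.imwrite('pics/s43c.png',cv2.resize(s[215:345,210:350],None,fx=4.5,fy=4.5))
E
```

```text
time_s: 46.45
position: [0.5578, -0.0716, 0.1734]
tool_rot: [-3.138, 0.008, 0.073]
wrist_force: [-0.0, 0.2, 0.3]
opening: 0.401
time_s: 46.95
position: [0.5655, -0.1382, 0.3024]
tool_rot: [3.141, -0.001, 0.071]
wrist_force: [-0.4, -0.3, -0.1]
opening: 0.401
time_s: 47.05
position: [0.5645, -0.1367, 0.3001]
tool_rot: [-3.14, 0.003, 0.073]
wrist_force: [0.3, -0.2, 0.3]
opening: 0.396
t 47.05 pos [ 0.5645 -0.1367  0.3001] rot [-3.1396e+00  2.8000e-03  7.3100e-02] F [ 0.3 -0.2  0.3] op 0.396 q [-0.45  0.14  1.48  0.    1.52  1.05]
slat [184, 33, 54, 240, 8730] [578.6 -71. ] [np.float64(41.7), np.float64(226.2)] yaw 4.09 rad 0.071
slat [266, 33, 46, 271, 10228] [ 565.5 -142.9] [np.float64(40.2), np.float64(261.2)] yaw 4.12 rad 0.072
slat [336, 32, 56, 262, 9258] [ 576.9 -211.4] [np.float64(42.2), np.float64(251.1)] yaw 4.09 rad 0.071
slat [399, 35, 71, 267, 9936] [ 576.5 -281.2] [np.float64(43.5), np.float64(261.7)] yaw 3.97 rad 0.069
grip [200, 157, 21, 54, 459] [562.5 -73.4] [48.1 16. ] 4.3
grip [281, 157, 16, 42, 275] [ 574.2 -144.7] [37.1 12.8] 14.4
grip [355, 157, 21, 54, 579] [ 572.5 -210.9] [48.1 16.7] 3.4
grip [429, 157, 25, 53, 576] [ 578.2 -279.8] [47.9 17.6] 3.7
grip [281, 163, 15, 49, 205] [ 564.4 -142.7] [43.6 12.6] 4.1
wrist 0.105 [None, (111.6, 22), (111.4, 148), (111.5, 152)]
wrist 0.035 [(111.3, 81), (111.3, 98), (111.5, 144), (111.4, 157)]
wrist -0.035 [None, (111.2, 75), (111.3, 148), (111.3, 163)]
wrist -0.105 [(111.1, 64), (111.2, 94), (111.2, 141), (111.3, 146)]
side 0.105 [(655.2, 29), (110.5, 12), (109.6, 9), (110.0, 10)]
side 0.035 [(110.4, 14), (617.6, 32), (110.0, 13), (110.7, 9)]
side -0.035 [(110.4, 14), (110.3, 15), (109.6, 17), (110.4, 15)]
side -0.105 [(111.2, 13), (111.9, 16), (111.7, 16), (112.4, 16)]
```

View pics/w43.png

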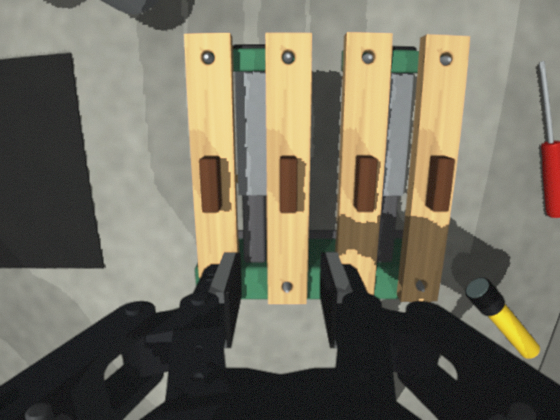

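View pics/s43c.png

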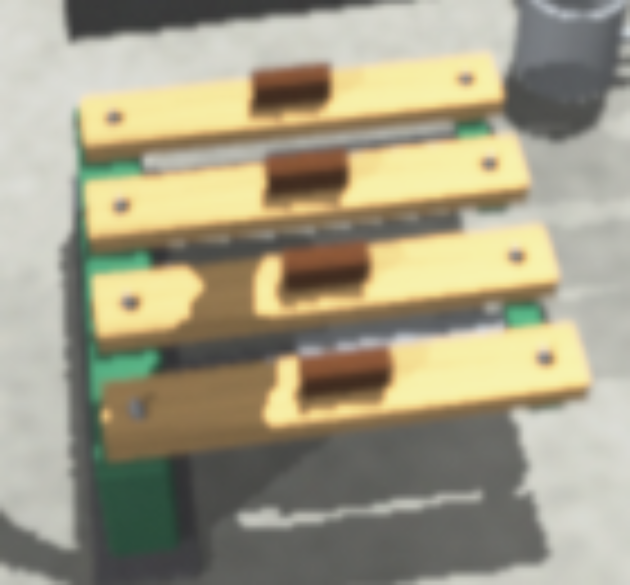

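View pics/c43.png

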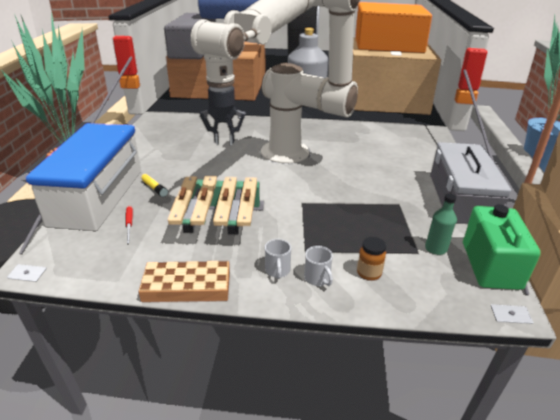

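All four slats lie level at 111 mm, with dowels showing in every visible hole. The bystanders stand where they were, and the gripper is clear. Handing in.

```bash
python3 -c "
from workcell import close_job
print(close_job())"
```

```text
the job is handed in; nothing more can be done
None
```

The shelf is set up and the job was handed in at about 47 s. Both sleeves were pulled out hole by hole to the outermost hole. All four slats were then seated, one on each place.

**Pins and sleeves:** All four pins were seen sprung out after each pull. The crossbars measured about 70 mm farther out than at the start. The pins were not looked at again once the slats covered them.

**Slats:** At the end every slat top read about 111 mm in the wrist depth at both ends, which is the fully seated height. Dowels showed in all the holes in the side view. One slat had been knocked about 5 cm aside before I reached it, so I measured it again and placed it normally.

**Checks that failed or disagreed:**
- Side-camera heights scattered by 1–2 mm (109.6–112.4 mm). Two of its readings were spoiled by the arm being in view.
- Two rear-end points were hidden from the wrist camera.
- The colour mask missed the fourth slat in brighter light, so I located it by its holes and a looser mask.

**Bystanders:** In the last scene picture the mugs, flask, jar, torch and screwdriver look unmoved. I did not measure their positions again.

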